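# Lock a stepped mandrel in its bench holder

## Task

Turn the stepped steel mandrel in its bench holder until the flat on its shank faces straight up, under the setscrew, then tighten the setscrew onto that flat with the large T-handled hex key until it is firmly nipped up, without overtightening it. Take the key out and stand it back in its own hole in the wooden block, and leave the other things on the bench where they are.

Things in the scene. Friction and masses are not known exactly. Their poses are not given: they have to be found in the camera images.
- holder: Dark cast-iron mandrel holder, bolted to the bench. Origin on the bench under the setscrew, z up. Foot 115 x 100 mm; barrel 44 mm thick, 70 mm long, its bore along y 95 mm above the bench; round boss on top, 41 mm wide, 135 mm high, open above, with the setscrew in it. The mandrel sticks out of the +y end to y = 253 mm.
- socket (a point): Centre of the mouth of the setscrew's hex socket, on the holder's z axis, about 133 mm above the bench; turns and sinks with the setscrew (8 mm a turn). Socket vertical, 10 mm hex, 13 mm deep, coned mouth; two of its corners lie along this point's y axis. Clockwise tightens: runs at 0.1 N m, meets the flat within 0.6 to 1.5 rad, then stiffens by some 1.2 N m a rad. Nip up to 0.3 to 0.45 N m; 0.55 is too much.
- flat (a point): Middle of the shank's flat where it shows between barrel and first step, at y = 46.5 mm in the holder's frame, 10.2 mm from the mandrel's axis. z axis: straight out of the flat; y axis: along the mandrel, to its free end. The shank is 22 mm thick, the flat 8 mm wide. At the start the flat looks 0.6 to 1.4 rad off upright, to the holder's +x side. Tilted 0.4 rad or more, the setscrew stops on the round instead.
- step (a point): Point on the mandrel's axis in the holder's frame at y = 88 mm, 95 mm above the bench: the middle of the first step, 28 mm thick and 60 mm long (y = 58 to 118 mm), where it can be gripped. Further steps are 24, 20 and 16 mm thick, 45 mm long each. The mandrel turns only about its own axis (y), stiffly (0.06 N m), and stays where it is left. It may creep a little when the grip closes or opens.
- key: Large T-handled hex key, steel and black plastic, 160 g, standing upright in the block. Origin at the middle of its lower tip, z along the shaft to the handle, y along the T bar. Hex shaft 10 mm across flats, 105 mm long, two corners under the bar along y, tip chamfered; bar 90 mm long, 16 mm thick (x), 20 mm high, its middle 115 mm above the tip.
- key_grip (a point): Middle of the large key's T bar, on the shaft's axis, 115 mm above its tip (127 mm above the bench when it stands in the block).
- key_block: Wooden block fixed to the bench, 225 x 70 mm, 48 mm high, origin under its centre, z up. Three round holes in a row along its x axis hold the hex keys.
- hole0 (a point): Mouth of the large key's own hole, on top of the block, 48 mm above the bench and at x = -75 mm in the block's frame: 14.5 mm wide, 36 mm deep, so that the tip stands 12 mm above the bench. At the start the key stands upright in its middle; standing freely it may lean by up to 0.12 rad.
- key_mid: T-handled hex key of 6 mm, too small for the setscrew, in the block's middle hole; bar 70 mm long, its middle 103 mm above the tip. Origin at its tip. Leave it.
- key_small: T-handled hex key of 4.5 mm, too small for the setscrew, in the block's third hole (x = 70 mm); bar 56 mm long, its middle 92 mm above the tip. Origin at its tip. Leave it.
- fire_brick: Pale soldering brick, 120 x 110 x 34 mm, lying loose; origin under its centre. Leave it.
- ring_blank_a: Flat copper ring, 34 mm wide, 4 mm thick, on the soldering brick. Leave it.
- ring_blank_b: Flat copper ring, 31 mm wide, 4 mm thick, on the soldering brick. Leave it.
- charcoal_block: Black charcoal block, 75 x 50 x 32 mm, lying loose. Leave it.
- hammer: Small hammer with a wooden handle, 240 mm long, lying on the bench. Leave it.
- file: Slim hand tool with a wooden handle, 190 mm long, lying on the bench. Leave it.
- flux_jar: White jar, 58 mm wide, 62 mm high. Leave it.
Not all that is in view belongs to the job. Leave any purple look-alike of the key_block alone. Leave any turquoise look-alike of the key alone.

How it is judged:
By the outcome, as a careful person would: the job done as asked, in the order asked, and still so for the second after the job is handed in, with the robot touching nothing.
It also fails if it takes over 72 s, if anything falls off the work surface, if the arm or the gripper's body presses on something with over 40 N, if the wrist force passes 120 N, or if a joint passes its speed limit or range.

## Robot

A 6-joint arm with a two-finger parallel gripper is mounted at the origin on the work surface. World frame = base frame: x ahead of the robot, y to its left, z up, the work surface at z = 0. Lengths are in m, angles in degrees, forces in N, time in s.
With the tool pointing down it reaches from about 0.325 to 0.85 m from the base axis. Payload 15.5 kg.
Tool frame: the origin (TCP) lies midway between the tips of the shut fingers; the grasp point (between the pads) lies 19 mm behind it; x points along the fingers, y is the direction in which the jaws open and shut, and the axes are right-handed (so a half turn about x gives the same grasp; the last joint's range is limited). The gripper opens to 91 mm and grips with 3 to 60 N. Pads are 32 mm wide; open, the fingers measure 118 mm over their backs; the gripper's body (76 mm by 178 mm) begins 60 mm behind the grasp point.
Start: joints at [70.159, 28.281, 77.091, -0, 74.628, -5.472], TCP at [0.155, 0.605, 0.214] pointing down, gripper open.
Joint ranges: [-166.48, 166.48], [-47.26, 123.95], [12.59, 153.08], [-70.14, 250.14], [6.76, 159.57], [-176.63, 176.63]. Speed limits (degrees/s): [108.29, 108.29, 147.25, 172.46, 172.46, 172.46].

## Interface

Orientations are given as [roll, pitch, yaw] about the fixed x, y, z axes, in that order (R = Rz(yaw) Ry(pitch) Rx(roll)).
In Python, from bench import bot gives the robot as it stands.
- The arm moves only by the tool servo_tool, never from a script. Its argument "steps" is a list of rows, each a list of 2 entries, a list of its own where there are three numbers: the shift along the tool's x, y, z in cm, then the turn, a rotation vector about the tool's x, y, z in rad. In form: [[[tx, ty, tz], [ax, ay, az]], ...]. A call has 1 to 20 rows; each row shifts and turns the commanded pose from where the row before left it, along the tool's axes as they then stand; what a row does not reach is not made up. A row lasts 1/8 s, in which the tool goes at most 62.5 mm and 10.7 degrees, less where a joint would pass 70% of its speed; a pose out of reach is approached as far as the arm can. A call with a gripper value outside its range is refused whole. "gripper" is the opening in per cent of the stroke, from 0 (shut) to 100 (fully open), set as the call begins (left out, the last holds). The fingers move at their own pace and stop on an object; "newtons" is the grip in N (left out, the last holds). Time passes only in rows, so rows that do not move let the fingers close. It gives the time, the measured TCP pose, the force and the opening at its end, in the units of the state.
- bot.state(): the state, without advancing time (a new reading comes with each control period).
- bot.capture(name): name is "scene" or "top" or "wrist"; returns a dict with "pixels" (400x640x3 uint8, red, green, blue), "mtx" (3x3 intrinsics, pixels), "distortion" ([k1, k2, p1, p2, k3] as OpenCV has them; the pictures are not rectified), "R" (3x3) and "t" (3): a world point X has camera coordinates R X + t. Camera axes: x right, y down, z forward; pixel columns grow to the right and rows downward; lengths in m; the calibration is good to about 2 mm. A picture is of the moment at which its call begins. There is no depth.
- bot.job_done(): hands the job in, once; it reports no verdict.
The state is a dict: "time": time; "joint_pos": joint angles; "joint_velocities": joint speeds; "joint_efforts": joint torques, N m; "tcp_pos": TCP position; "tcp_rot": TCP orientation; "wrist_force": force on the tool from outside, world axes, zero at the start; "ft_torque": the same for the moment, N m; "grip_width": finger opening in m.
Only numpy, scipy, OpenCV 4.12 (cv2) and the standard library are available. Lean on these libraries where they do the work, as an engineer would, in place of code of your own. Each camera call takes 0.05 s, during which the arm holds its last target. There are 200 camera calls.

## Working session

There is one attempt and no reset: what is moved stays moved. The work goes in short steps, Python scripts to look and compute and a tool call to move; the robot and the scene stay as the last step left them, time stands still between calls to the robot, and variables do not carry over. Pictures are saved under pics/ and viewed, about 8 in all and at most 12, crops included, and the job is handed in when it is done.

Besides the shell and the picture viewer there is one more tool, called after "Call:" as name(argument=value, ...), one argument or row to a line, values as JSON. servo_tool: Moves the arm, as the interface text tells. Its arguments: {"type":"object","properties":{"steps":{"type":"array"},"gripper":{"type":"number"},"newtons":{"type":"number"}},"required":["steps"]}

```bash
mkdir -p pics; ls
cat > h.py <<'E'
import numpy as np,cv2
from bench import bot
from scipy.spatial.transform import Rotation as Ro
def snap(n,f):
    c=bot.capture(n); np.savez(f'pics/{f}.npz',**{k:np.array(v) for k,v in c.items()})
    cv2.imwrite(f'pics/{f}.png',c['pixels'][:,:,::-1]); return c
def load(f): return dict(np.load(f'pics/{f}.npz'))
def ray(c,u,v):
    p=cv2.undistortPoints(np.array([[[u,v]]],float),c['mtx'],c['distortion'])[0,0]
    return -c['R'].T@c['t'], c['R'].T@np.array([p[0],p[1],1])
def atz(c,u,v,z):
    o,d=ray(c,u,v); return o+d*(z-o[2])/d[2]
def proj(c,P):
    return cv2.projectPoints(np.array(P,float).reshape(-1,3),cv2.Rodrigues(c['R'])[0],c['t'],c['mtx'],c['distortion'])[0][:,0]
def tri(*obs):
    A=np.zeros((3,3));b=np.zeros(3)
    for c,u,v in obs:
        o,d=ray(c,u,v);d/=np.linalg.norm(d);M=np.eye(3)-np.outer(d,d);A+=M;b+=M@o
    return np.linalg.solve(A,b)
def crop(f,x0,y0,x1,y1,s,out):
    im=cv2.imread(f'pics/{f}.png')[y0:y1,x0:x1]
    cv2.imwrite(f'pics/{out}.png',cv2.resize(im,None,fx=s,fy=s,interpolation=cv2.INTER_CUBIC))
E
python3 - <<'E'
from h import *
for n in('scene','top'): 
    c=snap(n,n); print(n,-c['R'].T@c['t'])
a=cv2.imread('pics/scene.png');b=cv2.imread('pics/top.png')
print(bot.state())
E
```

```text
pics
scene [ 0.97735313 -0.71396427  0.77533423]
top [ 0.36431529 -0.02052541  1.33119931]
{'time': 0.1, 'joint_pos': array([ 7.01594760e+01,  2.83102747e+01,  7.71249566e+01, -6.48453246e-04,
        7.46274961e+01, -5.47343430e+00]), 'joint_velocities': array([ 0.06420031, -0.07558605, -0.07366135,  0.01792244, -0.06284732,
        0.00774792]), 'joint_efforts': array([ 2.19067653e-03, -8.80246782e+01, -3.82544410e+01,  7.09578465e-02,
        4.83072165e-02, -2.27213559e-05]), 'tcp_pos': array([0.15498255, 0.6051181 , 0.21340114]), 'tcp_rot': array([ -94.90251362,   89.93726944, -109.26943111]), 'wrist_force': array([ 0.08183572,  0.22551045, -0.89437419]), 'ft_torque': array([-0.01123146, -0.00249838,  0.03179566]), 'grip_width': 0.09154710758785474}
```

View pics/top.png

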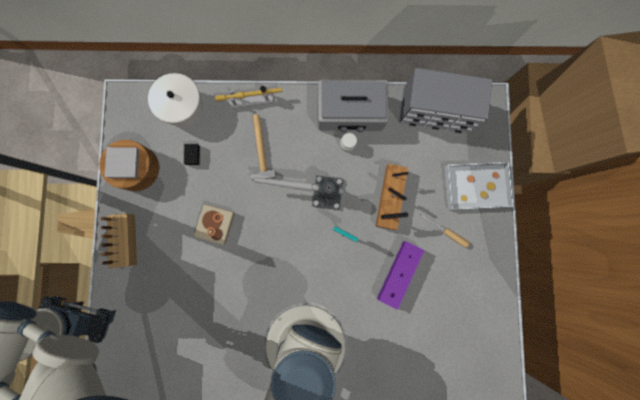

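View pics/scene.png

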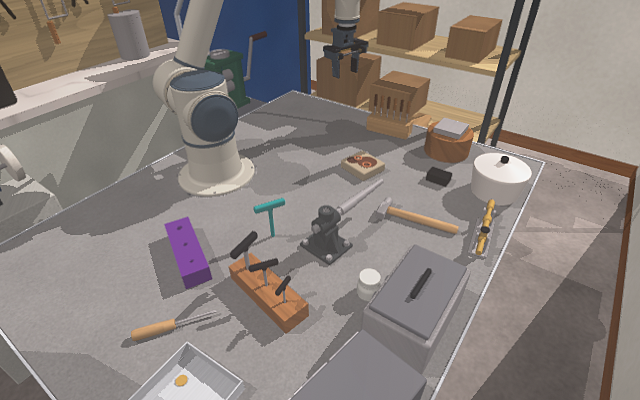

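Seen in top: holder boss at about (328,187), with the mandrel running left to (252,178); block at (393,197). Candidates for the key are black bars at (395,215) large, (397,194) mid and (400,175) small, plus a turquoise look-alike at (345,235), with a purple block at (401,275). I choose the black large one at (395,215), which is (243,245) in scene.

Run:
```python
from h import *
crop('top',245,150,425,240,4.4,'topc')
crop('scene',220,165,395,335,3.5,'scenec')
c=load('top')
for n,u,v,z in [('boss',328,187,.135),('tip',252,178,.095),('bar',395,215,.127),('mid',397,194,.12),('small',400,175,.1)]: print(n,atz(c,u,v,z))
```

```text
boss [ 0.53592085 -0.07339994  0.135     ]
tip [0.57106481 0.18235524 0.095     ]
bar [ 0.44556429 -0.29338144  0.127     ]
mid [ 0.51581788 -0.30304367  0.12      ]
small [ 0.58331346 -0.31925821  0.1       ]
```

View pics/topc.png

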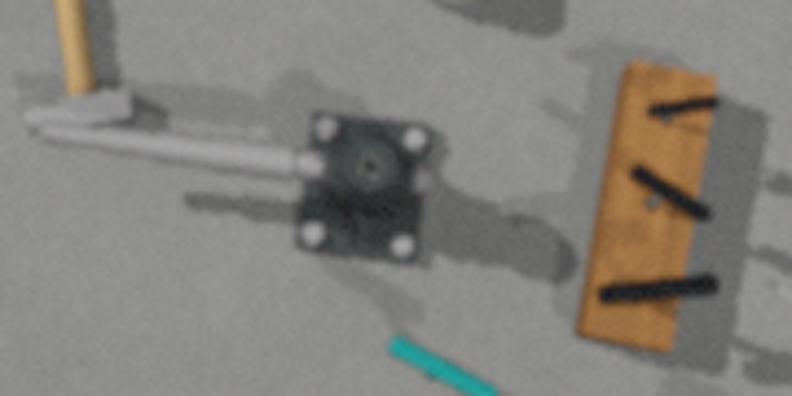

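View pics/scenec.png

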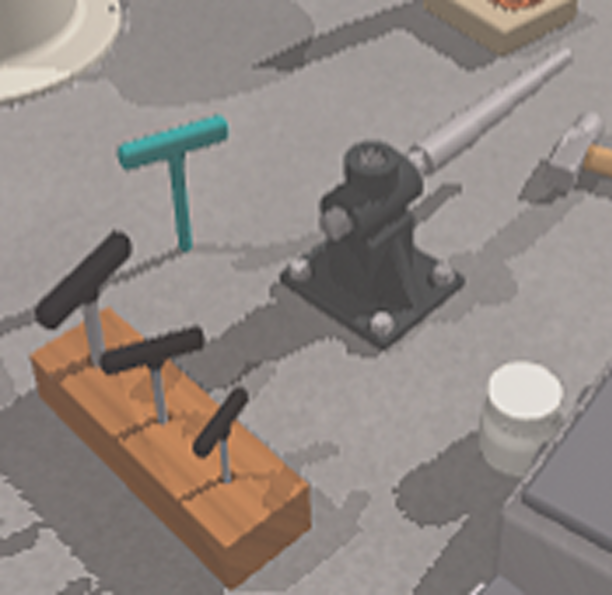

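The crops confirm it: large key bar in topc runs (601,295) to (716,285) and in scenec (48,312) to (122,245). Boss centre is at topc (370,167) and scenec (372,155). The hammer head lies close to the mandrel tip.

Run:
```python
from h import *
T=load('top');S=load('scene')
t=lambda u,v:(T,245+u/4.4,150+v/4.4)
s=lambda u,v:(S,220+u/3.5,165+v/3.5)
print('boss',b:=tri(t(370,165),s(372,155)))
print('tip',p:=tri(t(37,127),s(568,55)),'yaw of y',np.degrees(np.arctan2(*(p-b)[[1,0]])))
e1=tri(t(601,295),s(48,312));e2=tri(t(716,285),s(122,245))
print('bar',e1,e2,(e1+e2)/2,np.degrees(np.arctan2(*(e2-e1)[[1,0]])))
cs=[atz(*t(*q),.048) for q in [(630,62),(717,78),(668,352),(577,335)]]
print('block',np.round(cs,4),np.mean(cs,0))
bo=[atz(*t(*q),.015) for q in [(326,127),(415,139),(313,233),(402,245)]]
print('bolts',np.round(bo,4),np.mean(bo,0))
st=bot.state();print(Ro.from_euler('xyz',st['tcp_rot'],degrees=True).as_matrix().round(4))
c=snap('wrist','w0');R=Ro.from_euler('xyz',st['tcp_rot'],degrees=True).as_matrix()
print('cam in tool', R.T@(-c['R'].T@c['t']-st['tcp_pos']), (c['R']@R).round(3))
```

```text
boss [ 0.53528218 -0.0762288   0.13481422]
tip [0.56894829 0.17818575 0.09286966] yaw of y 82.4619718968572
bar [ 0.424916   -0.27866892  0.07525704] [ 0.46277459 -0.30275527  0.17787991] [ 0.4438453  -0.29071209  0.12656848] -32.46529269390591
block [[ 0.6315 -0.2907  0.048 ]
 [ 0.6188 -0.3607  0.048 ]
 [ 0.3987 -0.3165  0.048 ]
 [ 0.4118 -0.2447  0.048 ]] [ 0.51522769 -0.3031717   0.048     ]
bolts [[ 0.5827 -0.0465  0.015 ]
 [ 0.5731 -0.1196  0.015 ]
 [ 0.4951 -0.0361  0.015 ]
 [ 0.4856 -0.1087  0.015 ]] [ 0.53412508 -0.07773639  0.015     ]
[[-4.000e-04  2.481e-01  9.687e-01]
 [-1.000e-03  9.687e-01 -2.481e-01]
 [-1.000e+00 -1.100e-03 -1.000e-04]]
cam in tool [-0.17119438  0.00020586 -0.07669129] [[ 0.001  1.    -0.   ]
 [-0.271  0.     0.963]
 [ 0.963 -0.     0.271]]
```

```bash
cat >> h.py <<'E'
HO=np.array([.5343,-.077,0.]); HY=np.radians(-7.5)
def hw(p,o=None,yaw=None):
    o=HO if o is None else o; yaw=HY if yaw is None else yaw
    return o+Ro.from_euler('z',yaw).apply(p)
def tool(jaw_deg,tilt=0):
    # tool down, jaw axis y_t at heading jaw_deg; tilt = rotation about -z_t (rad)
    y=np.array([np.cos(np.radians(jaw_deg)),np.sin(np.radians(jaw_deg)),0]);x=np.array([0,0,-1.])
    R=np.c_[x,y,np.cross(x,y)]
    return R@Ro.from_rotvec([0,0,-tilt]).as_matrix()
def cur():
    s=bot.state(); return s['tcp_pos'],Ro.from_euler('xyz',s['tcp_rot'],degrees=True).as_matrix(),s
def goto(P,R):
    p,Rc,s=cur()
    rv=Ro.from_matrix(Rc.T@R).as_rotvec()
    print('turn first (rad, tool)',rv.round(4),'| then shift cm (new tool)',(R.T@(P-p)*100).round(3),'| shift cm before turn',(Rc.T@(P-p)*100).round(3))
E
python3 - <<'E'
from h import *
T=load('top');S=load('scene')
t=lambda u,v:(T,245+u/4.4,150+v/4.4)
s=lambda u,v:(S,220+u/3.5,165+v/3.5)
e2=tri(t(601,295),s(122,245));e1=tri(t(716,285),s(48,312))
print('bar',e1,e2,(e1+e2)/2,np.degrees(np.arctan2(*(e2-e1)[[1,0]])))
print(load('w0')['mtx'])
goto(hw([0,.115,.23]),tool(-7.5))
E
```

```text
bar [ 0.44852688 -0.33161271  0.13100582] [ 0.43980958 -0.24896812  0.12357266] [ 0.44416823 -0.29029042  0.12728924] 96.02126139194387
[[357.83468878   0.         320.77194492]
 [  0.         357.83468878 197.50841027]
 [  0.           0.           1.        ]]
turn first (rad, tool) [1.4509e+00 6.0000e-04 8.0000e-04] | then shift cm (new tool) [-1.653 46.509 51.185] | shift cm before turn [ -1.617 -45.255  52.298]
```

Call:
servo_tool(
  steps=[
    [[0, 0, 0], [0.181, 0, 0]],
    [[0, 0, 0], [0.181, 0, 0]],
    [[0, 0, 0], [0.181, 0, 0]],
    [[0, 0, 0], [0.181, 0, 0]],
    [[0, 0, 0], [0.181, 0, 0]],
    [[0, 0, 0], [0.181, 0, 0]],
    [[0, 0, 0], [0.181, 0, 0]],
    [[0, 0, 0], [0.181, 0, 0]],
    [[-0.1, 3.9, 4.27], [0, 0, 0]],
    [[-0.1, 3.9, 4.27], [0, 0, 0]],
    [[-0.1, 3.9, 4.27], [0, 0, 0]],
    [[-0.1, 3.9, 4.27], [0, 0, 0]],
    [[-0.1, 3.9, 4.27], [0, 0, 0]],
    [[-0.1, 3.9, 4.27], [0, 0, 0]],
    [[-0.1, 3.9, 4.27], [0, 0, 0]],
    [[-0.1, 3.9, 4.27], [0, 0, 0]],
    [[-0.1, 3.9, 4.27], [0, 0, 0]],
    [[-0.1, 3.9, 4.27], [0, 0, 0]],
    [[-0.1, 3.9, 4.27], [0, 0, 0]],
    [[-0.1, 3.9, 4.27], [0, 0, 0]],
  ],
)

```text
time: 2.65
tcp_pos: [0.5547, 0.0357, 0.2258]
tcp_rot: [-123.1, 90.0, 139.6]
wrist_force: [0.1, 0.4, 0.2]
grip_width: 0.0906
```

Run:
```python
from h import *
p,R,s=cur();print(p,s['tcp_rot'],s['time'])
goto(hw([0,.115,.23]),tool(-7.5))
c=snap('wrist','w1')
print(proj(c,[hw([0,0,.133]),hw([0,.0465,.105]),hw([0,.088,.095]),hw([0,.253,.095])]))
crop('w1',180,20,460,230,2.8,'w1c')
```

```text
[0.55465845 0.0356968  0.22584866] [-123.09314743   89.98828477  139.56085675] 2.65
turn first (rad, tool) [ 0.0027 -0.0001  0.0002] | then shift cm (new tool) [-0.415 -0.547 -0.061] | shift cm before turn [-0.415 -0.547 -0.063]
[[314.07886427 329.15428725]
 [314.58112536 264.45046727]
 [314.70719806 216.86285773]
 [314.33566097  11.38932027]]
```

View pics/w1c.png

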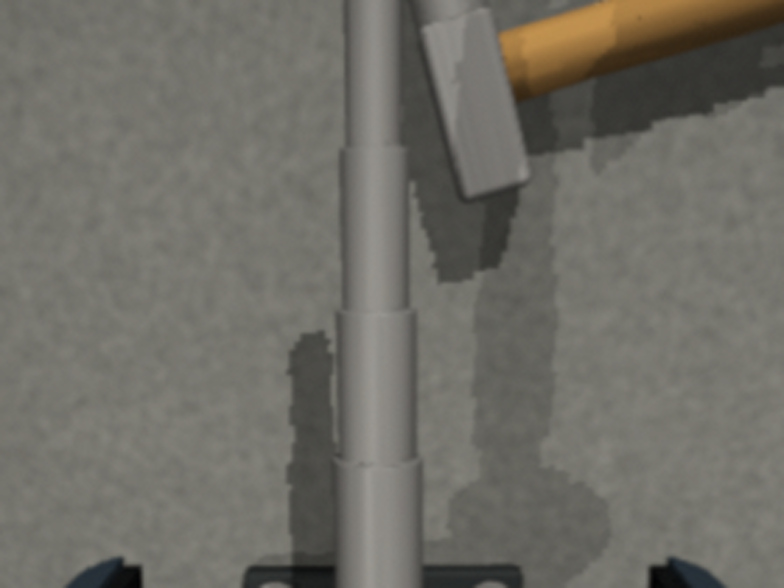

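This shows the mandrel steps only; the flat and socket lie lower in the frame.

Run:
```python
from h import *
crop('w1',255,225,375,395,3.5,'a');crop('w1',280,235,350,285,5.5,'b')
a=cv2.imread('pics/a.png');b=cv2.imread('pics/b.png');
b=cv2.resize(b,None,fx=.98,fy=.98); o=np.zeros((595,800,3),np.uint8);o[:595,:420]=a[:595];h,w=b.shape[:2];o[:h,420:420+w]=b[:,:380]
cv2.imwrite('pics/w1d.png',o)
```

```text
(no output)
```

View pics/w1d.png

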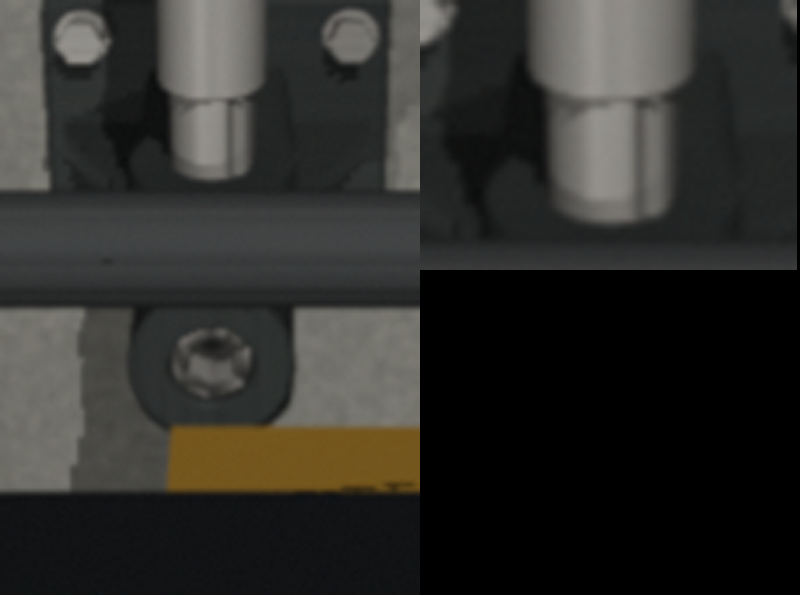

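```bash
sed -i 's/^HO=.*;/HO=np.array([.5354,-.0765,0.]);/' h.py
python3 - <<'E'
from h import *
c=load('w1');g=c['pixels'].mean(2)
print('cols 302..330');
for v in (254,258,262,266,270): print(v,g[v,302:331].round().astype(int))
P=[hw([11*k/1000,.0465,.095]) for k in(-1,1)]
print(proj(c,P))
for th in(.6,.7,.8,.9,1.0,1.1):
    e=[hw([.011*np.sin(th+s),.0465,.095+.011*np.cos(th+s)]) for s in(-.373,.373)]
    print(th,proj(c,e)[:,0])
goto(hw([0,.088,.076]),tool(-7.5))
print([round(x,3) for x in bot.state()['joint_pos']])
E
```

```text
cols 302..330
254 [ 21  40  61  72  76  79  81  84  91 102 110 108 110 124 132 131 123 104
  73  66  75  80  85  76  61  47  39  36  37]
258 [ 19  37  67  84  94 103 111 119 127 137 144 144 143 141 140 136 129 111
  86  94 109 110 103  84  67  50  41  38  38]
262 [ 20  36  65  83  95 104 111 118 127 136 143 144 141 140 139 136 129 112
  88  94 109 110 103  84  65  50  39  36  36]
266 [ 18  32  62  82  94 102 110 116 125 135 142 143 141 140 138 135 130 111
  89  94 109 109 102  83  66  50  39  36  36]
270 [ 34  35  48  63  74  88 100 111 122 135 141 143 141 140 138 135 127 110
  86  89 100 102  97  82  64  44  36  35  36]
[[303.94320233 258.87297536]
 [327.82414336 258.94694532]]
0.6 [318.48920314 325.83931681]
0.7 [319.67571064 326.45739787]
0.8 [320.82066168 326.96496226]
0.9 [321.91173775 327.35771502]
1.0 [322.93735109 327.63266534]
1.1 [323.8867882  327.78811621]
turn first (rad, tool) [ 0.0006  0.0018 -0.0029] | then shift cm (new tool) [14.999 -0.902  2.119] | shift cm before turn [15.    -0.946  2.091]
[np.float64(-2.909), np.float64(22.235), np.float64(85.671), np.float64(-0.123), np.float64(71.939), np.float64(4.594)]
```

The flat's left edge is at about column 320, which suggests a tilt near 0.7 rad. I'll tilt the tool 0.5 rad toward +x, so the camera faces the flat from closer, and read it there.

```bash
cat >> h.py <<'E'
def mand(phi,back,hy=.088):
    R=tool(np.degrees(HY),phi); return hw([0,hy,.095])+R[:,0]*(.019-back),R
E
python3 - <<'E'
from h import *
goto(*mand(.5,.065,.075))
E
```

```text
turn first (rad, tool) [ 2.000e-04  1.900e-03 -5.029e-01] | then shift cm (new tool) [7.328 5.489 3.419] | shift cm before turn [9.072 1.276 3.403]
```

Call:
servo_tool(
  steps=[
    [[0, 1, 0], [0, 0, -0.126]],
    [[0, 1, 0], [0, 0, -0.126]],
    [[0, 1, 0], [0, 0, -0.126]],
    [[0, 1, 0], [0, 0, -0.125]],
    [[1.5, 0.3, 0.69], [0, 0, 0]],
    [[1.5, 0.3, 0.69], [0, 0, 0]],
    [[1.5, 0.3, 0.68], [0, 0, 0]],
    [[1.5, 0.3, 0.68], [0, 0, 0]],
    [[1, 0.29, 0.68], [0, 0, 0]],
    [[0, 0, 0], [0, 0, 0]],
  ],
)

```text
time: 3.95
tcp_pos: [0.567, 0.0008, 0.1495]
tcp_rot: [-90.0, 61.1, 172.6]
wrist_force: [0.6, 0.0, -0.5]
grip_width: 0.091
```

Run:
```python
from h import *
goto(*mand(.5,.065,.075)); c=snap('wrist','w2')
def e(th,y=.0465,r=.011): return hw([r*np.sin(th),y,.095+r*np.cos(th)])
q=proj(c,[e(.5)])[0];print(q, bot.state()['joint_pos'].round(1))
for th in(.6,.7,.8,.9,1.0,1.1): print(th,proj(c,[e(th-.373),e(th+.373)])[:,0])
o=-c['R'].T@c['t']; 
print('silh',proj(c,[e(.5-1.5),e(.5+1.5)]))
g=c['pixels'].mean(2);v=int(q[1])
for d in(-6,0,6): print(v+d,g[v+d,290:345].round().astype(int))
u=int(q[0]);x0,y0=u-50,v-45
crop('w2',x0,y0,x0+100,y0+75,8,'w2c');print(x0,y0)
```

```text
turn first (rad, tool) [0.002  0.0012 0.0039] | then shift cm (new tool) [1.204 0.746 0.577] | shift cm before turn [1.202 0.749 0.577]
[332.53356542 268.43123752] [ -6.3  43.   65.5   0.5 100.3   1.1]
0.6 [328.10230377 339.92214895]
0.7 [329.70548173 341.2947779 ]
0.8 [331.33624661 342.56602405]
0.9 [332.97620709 343.72264533]
1.0 [334.60681887 344.75297861]
1.1 [336.20966512 345.64705488]
silh [[316.42574503 261.56638934]
 [347.85720352 261.70095158]]
262 [112 113 113 115 115 116 116 116 116 119 120 120 120 118 115 113 114 115
 115 113 115 114 114 115 113 101  99 104 113 121 130 141 151 155 156 154
 149 143 136 121  98 100 117 128 127 124 123 119 108  95  88  85  84  83
  82]
268 [113 112 113 113 114 115 115 116 117 118 117 117 118 119 112  93  69  52
  42  37  36  37  38  38  38  52  83 104 112 120 129 139 149 154 155 152
 148 143 137 119 101 101 116 128 128 123 123 118 107  94  86  85  84  81
  82]
274 [115 117 118 118 118 115 113 112 113 110  92  62  41  36  37  37  37  38
  38  38  39  38  39  39  36  40  63  85 104 118 127 138 147 153 153 152
 146 140 135 119 101 103 117 128 127 121 120 115 104  92  86  84  84  82
  81]
282 223
```

View pics/w2c.png

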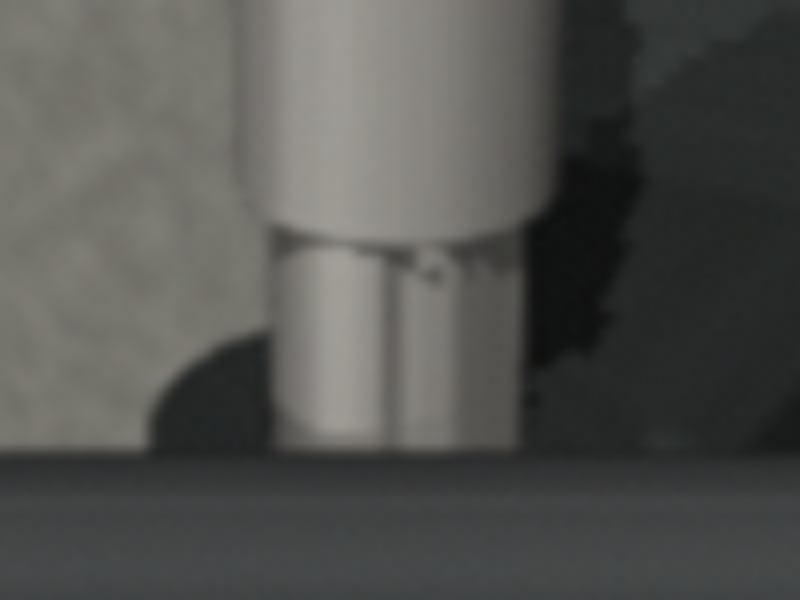

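The dip at col 330.5 and the boundary at 339 leave two readings of the flat's angle (about 0.77 or 1.3). I'll settle it by turning part of the way: real edges move with the mandrel, lighting stays put.

Run:
```python
from h import *
goto(*mand(.65,.065,.088))
# rows for rotation about grasp axis: per row turn +a about tool z (tilt decreasing)
a=.1; x=.019
R=Ro.from_rotvec([0,0,a]).as_matrix(); print('shift/row cm for +a:',((R@[x,0,0])-np.array([x,0,0]))*100)
```

```text
turn first (rad, tool) [ 0.0021  0.0013 -0.147 ] | then shift cm (new tool) [ 1.096  1.599 -0.688] | shift cm before turn [ 1.318  1.423 -0.686]
shift/row cm for +a: [-0.00949209  0.18968349  0.        ]
```

Call:
servo_tool(
  steps=[
    [[0, 0.8, -0.35], [0, 0, -0.073]],
    [[0, 0.7, -0.34], [0, 0, -0.073]],
    [[1.1, 0.1, 0], [0, 0, 0]],
    [[1.3, 0, 0], [0, 0, 0]],
    [[1.3, 0, 0], [0, 0, 0]],
    [[1.3, 0, 0], [0, 0, 0]],
    [[1.3, 0, 0], [0, 0, 0]],
    [[1.0, 0, 0], [0, 0, 0]],
    [[0, 0, 0], [0, 0, 0]],
    [[0, 0, 0], [0, 0, 0]],
  ],
)

```text
time: 5.25
tcp_pos: [0.5386, 0.0119, 0.0837]
tcp_rot: [-90.0, 52.8, 172.7]
wrist_force: [0.5, -0.7, -0.7]
grip_width: 0.0913
```

Run:
```python
from h import *
goto(*mand(.65,.0,.088)); print(bot.state()['joint_pos'].round(1),bot.state()['wrist_force'])
```

```text
turn first (rad, tool) [ 0.0023  0.0017 -0.0016] | then shift cm (new tool) [ 0.496 -0.018  0.008] | shift cm before turn [ 0.496 -0.019  0.008]
[ -5.7  49.8  66.6   1.  100.7   1.5] [ 0.46562989 -0.66476946 -0.66796154]
```

Call:
servo_tool(
  steps=[
    [[0.5, 0, 0], [0, 0, 0]],
    [[0, 0, 0], [0, 0, 0]],
  ],
)

```text
time: 5.5
tcp_pos: [0.535, 0.0124, 0.0794]
tcp_rot: [-90.0, 52.8, 172.7]
wrist_force: [0.7, -0.5, -0.1]
grip_width: 0.0913
```

Call:
servo_tool(
  steps=[
    [[0, 0, 0], [0, 0, 0]],
    [[0, 0, 0], [0, 0, 0]],
    [[0, 0, 0], [0, 0, 0]],
    [[0, 0, 0], [0, 0, 0]],
    [[0, 0, 0], [0, 0, 0]],
    [[0, 0, 0], [0, 0, 0]],
  ],
  gripper=10,
  newtons=20,
)

```text
time: 6.25
tcp_pos: [0.5353, 0.0124, 0.0796]
tcp_rot: [-90.0, 52.8, 172.7]
wrist_force: [0.5, -0.9, 0.3]
grip_width: 0.0341
```

Call:
servo_tool(
  steps=[
    [[-0.01, 0.19, 0], [0, 0, 0.1]],
    [[-0.01, 0.19, 0], [0, 0, 0.1]],
    [[-0.01, 0.19, 0], [0, 0, 0.1]],
    [[-0.01, 0.19, 0], [0, 0, 0.1]],
    [[0, 0, 0], [0, 0, 0]],
    [[0, 0, 0], [0, 0, 0]],
  ],
)

```text
time: 7.0
tcp_pos: [0.5413, 0.0115, 0.076]
tcp_rot: [-90.0, 75.6, 172.7]
wrist_force: [-3.6, -0.1, -8.1]
grip_width: 0.0275
```

Run:
```python
from h import *
goto(*mand(.25,.0,.088)); print(bot.state()['wrist_force'])
c=snap('wrist','w3')
def e(th,y=.0465,r=.011): return hw([r*np.sin(th),y,.095+r*np.cos(th)])
print(proj(c,[e(.25)]))
```

```text
turn first (rad, tool) [0.0028 0.0009 0.0016] | then shift cm (new tool) [-0.085  0.077  0.003] | shift cm before turn [-0.085  0.077  0.003]
[-3.63257217 -0.12283033 -8.10665076]
[[322.37934971 360.45243258]]
```

Call:
servo_tool(
  steps=[
    [[0, 0, 0], [0, 0, 0]],
    [[0, 0, 0], [0, 0, 0]],
    [[0, 0, 0], [0, 0, 0]],
    [[-1.5, 0, 0.3], [0, 0, 0]],
    [[-1.5, 0, 0.3], [0, 0, 0]],
    [[-1.5, 0, 0.3], [0, 0, 0]],
    [[-1.5, 0, 0.4], [0, 0, 0]],
    [[0, 0, 0], [0, 0, -0.15]],
    [[0, 0, 0], [0, 0, -0.1]],
    [[0, 0, 0], [0, 0, 0]],
  ],
  gripper=100,
)

```text
time: 8.3
tcp_pos: [0.5557, -0.0036, 0.1337]
tcp_rot: [-90.0, 61.4, 172.6]
wrist_force: [-0.4, -0.6, 0.5]
grip_width: 0.0911
```

```bash
cat > flat.py <<'E'
from h import *
import sys
f=sys.argv[1]; p,R,s=cur(); c=snap('wrist',f)
def e(th,y=.0465,r=.011): return hw([r*np.sin(th),y,.095+r*np.cos(th)])
q=proj(c,[e(0)])[0]; v=int(round(q[1]))-2; g=c['pixels'].mean(2)[v-3:v+4].mean(0)
u=int(q[0]); print('time',s['time'],'tilt',np.arctan2(-(R[:,0]@hw([1,0,0])-R[:,0]@HO),-R[2,0]),'ctr',q)
# map column -> surface angle on the round
th=np.linspace(-1.4,1.9,331); uu=np.array([proj(c,[e(t)])[0,0] for t in th])
k=np.argmax(uu)+1; j=np.argmin(uu[:k])
for col in range(u-20,u+26): 
    if uu[j]<col<uu[k-1]: print(col,int(g[col]),round(float(np.interp(col,uu[j:k],th[j:k])),2),end=' | ')
print(); x0,y0=u-50,v-45; crop(f,x0,y0,x0+100,y0+75,8,f+'c')
E
python3 flat.py w4
```

```text
time 8.3 tilt 0.49981600993282166 ctr [327.47267391 272.98575522]
319 109 -0.78 | 320 119 -0.62 | 321 124 -0.5 | 322 126 -0.41 | 323 129 -0.32 | 324 131 -0.24 | 325 126 -0.17 | 326 121 -0.1 | 327 129 -0.03 | 328 141 0.03 | 329 144 0.09 | 330 141 0.15 | 331 138 0.21 | 332 140 0.27 | 333 141 0.33 | 334 135 0.38 | 335 127 0.44 | 336 120 0.5 | 337 117 0.55 | 338 115 0.61 | 339 115 0.66 | 340 114 0.72 | 341 113 0.78 | 342 110 0.84 | 343 110 0.9 | 344 112 0.97 | 345 114 1.03 | 346 114 1.1 | 347 111 1.18 | 348 98 1.26 | 349 81 1.34 | 350 66 1.44 | 351 46 1.57 | 352 28 1.74 |
```

View pics/w4c.png

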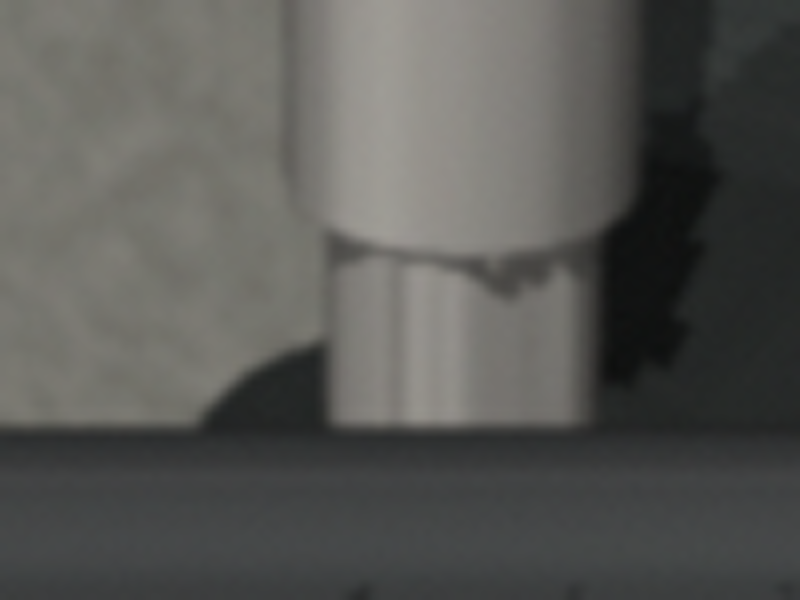

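The flat is the uniform grey band from col 335.5 to 347 (12 px, about 8 mm), so it is now tilted about 0.84 rad. The thin line is only a mark on the round. Next stroke: turn back a further 0.84.

Run:
```python
from h import *
goto(*mand(.5,.0,.088))
```

```text
turn first (rad, tool) [ 0.0024  0.0013 -0.0021] | then shift cm (new tool) [ 5.82   0.971 -1.301] | shift cm before turn [ 5.82   0.962 -1.306]
```

Call:
servo_tool(
  steps=[
    [[0, 0.5, -0.65], [0, 0, 0]],
    [[0, 0.47, -0.65], [0, 0, 0]],
    [[1.2, 0, 0], [0, 0, 0]],
    [[1.2, 0, 0], [0, 0, 0]],
    [[1.2, 0, 0], [0, 0, 0]],
    [[1.2, 0, 0], [0, 0, 0]],
    [[1.02, 0, 0], [0, 0, 0]],
    [[0, 0, 0], [0, 0, 0]],
    [[0, 0, 0], [0, 0, 0]],
  ],
)

```text
time: 9.48
tcp_pos: [0.5378, 0.012, 0.0789]
tcp_rot: [-90.0, 61.4, 172.7]
wrist_force: [0.3, -0.4, 0.0]
grip_width: 0.0916
```

Call:
servo_tool(
  steps=[
    [[0, 0, 0], [0, 0, 0]],
    [[0, 0, 0], [0, 0, 0]],
    [[0, 0, 0], [0, 0, 0]],
    [[0, 0, 0], [0, 0, 0]],
    [[0, 0, 0], [0, 0, 0]],
    [[0, 0, 0], [0, 0, 0]],
    [[0, 0, 0], [0, 0, 0]],
    [[0, 0, 0], [0, 0, 0]],
    [[0, 0, 0], [0, 0, 0]],
  ],
  gripper=10,
)

```text
time: 10.6
tcp_pos: [0.5373, 0.0121, 0.0787]
tcp_rot: [-90.0, 61.4, 172.7]
wrist_force: [-1.7, -0.7, 3.5]
grip_width: 0.0275
```

Run:
```python
from h import *
goto(*mand(.5,.0,.088));s=bot.state();print(s['wrist_force'],s['ft_torque'],s['grip_width'])
```

```text
turn first (rad, tool) [ 0.0026  0.0014 -0.0006] | then shift cm (new tool) [0.01  0.068 0.01 ] | shift cm before turn [0.01  0.068 0.01 ]
[-1.68415651 -0.71811151  3.46522397] [0.02627929 0.24415151 0.13647853] 0.027527324226540004
```

Call:
servo_tool(
  steps=[
    [[-0.014, 0.228, 0], [0, 0, 0.12]],
    [[-0.014, 0.228, 0], [0, 0, 0.12]],
    [[-0.014, 0.228, 0], [0, 0, 0.12]],
    [[-0.014, 0.228, 0], [0, 0, 0.12]],
    [[-0.014, 0.228, 0], [0, 0, 0.12]],
    [[-0.014, 0.228, 0], [0, 0, 0.12]],
    [[-0.014, 0.228, 0], [0, 0, 0.12]],
    [[0, 0, 0], [0, 0, 0]],
    [[0, 0, 0], [0, 0, 0]],
  ],
)

```text
time: 11.72
tcp_pos: [0.5522, 0.0103, 0.0779]
tcp_rot: [90.0, 70.5, -7.3]
wrist_force: [-11.0, 4.0, 20.1]
grip_width: 0.0274
```

Run:
```python
from h import *
goto(*mand(-.34,.0,.088));s=bot.state();print(s['wrist_force'],s['ft_torque'],s['grip_width'])
goto(*mand(0,.065,.088))
```

```text
turn first (rad, tool) [ 0.0028 -0.0011 -0.0008] | then shift cm (new tool) [0.114 0.07  0.029] | shift cm before turn [0.114 0.07  0.029]
[-10.98961182   3.9946279   20.06866153] [0.36032496 1.0113887  0.08816647] 0.027413868970891233
turn first (rad, tool) [ 0.003  -0.0006 -0.3408] | then shift cm (new tool) [-6.307 -0.53   0.029] | shift cm before turn [-6.121  1.609  0.027]
```

Call:
servo_tool(
  steps=[
    [[0, 0, 0], [0, 0, 0]],
    [[0, 0, 0], [0, 0, 0]],
    [[0, 0, 0], [0, 0, 0]],
    [[-1.55, 0, 0], [0, 0, 0]],
    [[-1.55, 0, 0], [0, 0, 0]],
    [[-1.55, 0, 0.4], [0, 0, 0]],
    [[-1.5, 0, 0.5], [0, 0, -0.17]],
    [[0, 0, 0.4], [0, 0, -0.17]],
    [[0, 0, 0], [0, 0, 0]],
    [[0, 0, 0], [0, 0, 0]],
  ],
  gripper=100,
)

```text
time: 12.98
tcp_pos: [0.5317, 0.0002, 0.1321]
tcp_rot: [88.1, 88.3, -9.3]
wrist_force: [-0.3, 0.9, 0.3]
grip_width: 0.091
```

```bash
python3 flat.py w5
```

```text
time 12.975 tilt -0.030122247142661224 ctr [341.79972631 276.27260154]
324 70 -1.3 | 325 91 -1.15 | 326 120 -1.03 | 327 127 -0.94 | 328 118 -0.85 | 329 114 -0.77 | 330 116 -0.7 | 331 123 -0.63 | 332 133 -0.57 | 333 138 -0.5 | 334 140 -0.44 | 335 141 -0.38 | 336 141 -0.32 | 337 140 -0.27 | 338 140 -0.21 | 339 141 -0.16 | 340 141 -0.1 | 341 139 -0.04 | 342 138 0.01 | 343 139 0.07 | 344 140 0.12 | 345 143 0.18 | 346 145 0.24 | 347 144 0.3 | 348 141 0.36 | 349 136 0.42 | 350 130 0.49 | 351 124 0.56 | 352 118 0.63 | 353 112 0.71 | 354 103 0.8 | 355 94 0.9 | 356 81 1.02 | 357 57 1.19 |
```

View pics/w5c.png

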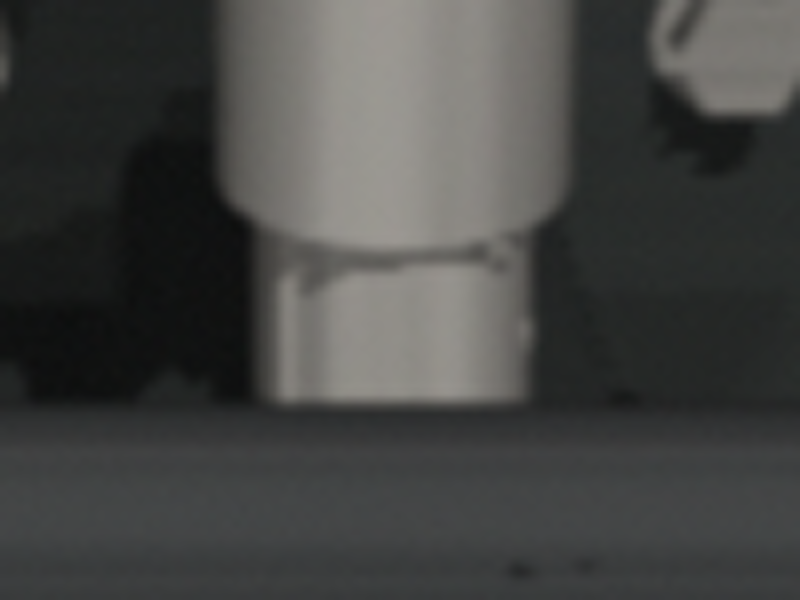

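The profile is ambiguous here. The round 28 mm step sees the same light, so its shading at the same surface angles gives a flat-free reference to compare with.

```bash
cat > cmpf.py <<'E'
from h import *
import sys
def prof(c,y,r,h=4):
    th=np.linspace(-1.9,2.1,401)
    P=np.array([hw([r*np.sin(t),y,.095+r*np.cos(t)]) for t in th]); q=proj(c,P)
    o=-c['R'].T@c['t']
    n=P-hw([0,y,.095]); vis=((o-P)*n).sum(1)>0
    g=cv2.GaussianBlur(c['pixels'].astype(np.float32).mean(2),(0,0),.5)
    out=np.full(401,np.nan); acc=[cv2.remap(g,q[:,0].astype(np.float32)[:,None]+DU,(q[:,1]).astype(np.float32)[:,None]+d,1)[:,0] for d in range(-h,h+1)]
    a=np.mean(acc,0); out[vis]=a[vis]; return th,out
for f,DU in zip(sys.argv[1::2],map(float,sys.argv[2::2])):
    c=load(f); th,a=prof(c,.047,.011); _,b=prof(c,.068,.014)
    print(f); i=np.arange(60,371,10)
    print('th  ',*[f'{t:4.1f}' for t in th[i]]); print('shk ',*[f'{x:4.0f}' for x in a[i]]); print('step',*[f'{x:4.0f}' for x in b[i]])
E
python3 cmpf.py w1 0 w2 0 w4 0 w5 0
```

```text
w1
th   -1.3 -1.2 -1.1 -1.0 -0.9 -0.8 -0.7 -0.6 -0.5 -0.4 -0.3 -0.2 -0.1  0.0  0.1  0.2  0.3  0.4  0.5  0.6  0.7  0.8  0.9  1.0  1.1  1.2  1.3  1.4  1.5  1.6  1.7  1.8
shk    68   74   83   89   96  103  109  116  125  135  142  143  141  139  135  125  104   93  102  108  104   92   78   66   56   50   46   44   43  nan  nan  nan
step   73   79   86   94  102  110  117  123  129  137  145  146  140  137  139  137  132  127  121  115  107   99   89   79   67   58   51   48   48  nan  nan  nan
w2
th   -1.3 -1.2 -1.1 -1.0 -0.9 -0.8 -0.7 -0.6 -0.5 -0.4 -0.3 -0.2 -0.1  0.0  0.1  0.2  0.3  0.4  0.5  0.6  0.7  0.8  0.9  1.0  1.1  1.2  1.3  1.4  1.5  1.6  1.7  1.8
shk   nan  nan  nan   99  100  102  107  113  119  127  137  148  154  153  147  137  114  103  122  126  122  113   96   87   84   82   82   81   73   58   45   36
step  nan  nan  nan  106  107  110  113  117  122  130  141  146  149  152  151  147  142  138  134  130  124  117  109  103   96   89   79   68   56   46   40   38
w4
th   -1.3 -1.2 -1.1 -1.0 -0.9 -0.8 -0.7 -0.6 -0.5 -0.4 -0.3 -0.2 -0.1  0.0  0.1  0.2  0.3  0.4  0.5  
[... 191 characters left out ...]
14  106   90   73   57   43   33   27
step  nan  nan  nan  105  106  109  114  119  125  134  144  149  152  153  148  144  142  139  134  130  126  120  110   99   94   87   76   65   54   45   39   36
w5
th   -1.3 -1.2 -1.1 -1.0 -0.9 -0.8 -0.7 -0.6 -0.5 -0.4 -0.3 -0.2 -0.1  0.0  0.1  0.2  0.3  0.4  0.5  0.6  0.7  0.8  0.9  1.0  1.1  1.2  1.3  1.4  1.5  1.6  1.7  1.8
shk    71   84  103  121  123  116  116  126  134  134  132  129  129  126  128  133  135  132  126  120  112  104   96   87   74   63   57   54  nan  nan  nan  nan
step   77   85   93  100  107  114  121  130  141  147  149  150  149  144  138  136  135  129  120  113  108  100   89   74   60   51   49   48  nan  nan  nan  nan
```

Run:
```python
from h import *
goto(hw([.082,.03,.2]),tool(82.5)); print(bot.state()['joint_pos'].round(1))
```

```text
turn first (rad, tool) [-1.5683  0.0238 -0.0222] | then shift cm (new tool) [-6.8   -4.561  9.622] | shift cm before turn [-6.511  9.806  4.591]
[-6.3 25.9 97.3 -0.1 55.1  1.1]
```

Call:
servo_tool(
  steps=[
    [[-3.3, 1, 0], [0, 0, 0]],
    [[-3.3, 1, 0], [0, 0, 0]],
    [[0, 0, 0], [-0.1743, 0.0026, -0.0025]],
    [[0, 0, 0], [-0.1743, 0.0026, -0.0025]],
    [[0, 0, 0], [-0.1743, 0.0026, -0.0025]],
    [[0, 0, 0], [-0.1743, 0.0026, -0.0025]],
    [[0, 0, 0], [-0.1743, 0.0026, -0.0025]],
    [[0, 0, 0], [-0.1743, 0.0026, -0.0025]],
    [[0, 0, 0], [-0.1743, 0.0026, -0.0025]],
    [[0, 0, 0], [-0.1743, 0.0026, -0.0025]],
    [[0, 0, 0], [-0.1743, 0.0026, -0.0025]],
    [[0, -2.2, 3.8], [0, 0, 0]],
    [[0, -2.2, 3.8], [0, 0, 0]],
    [[0, 0, 0], [0, 0, 0]],
  ],
)

```text
time: 14.78
tcp_pos: [0.6208, -0.057, 0.198]
tcp_rot: [-61.9, 89.9, -69.5]
wrist_force: [-0.6, 0.2, -0.3]
grip_width: 0.091
```

Run:
```python
from h import *
goto(hw([.082,.03,.075]),tool(82.5)); print(bot.state()['joint_pos'].round(1))
```

```text
turn first (rad, tool) [-0.0009  0.0005  0.0009] | then shift cm (new tool) [ 1.2296e+01 -4.5000e-02 -1.0000e-02] | shift cm before turn [12.296 -0.034 -0.016]
[-10.7  29.   78.5  -0.1  72.5 -93.1]
```

Call:
servo_tool(
  steps=[
    [[3, 0, 0], [0, 0, 0]],
    [[3, 0, 0], [0, 0, 0]],
    [[3, 0, 0], [0, 0, 0]],
    [[2.8, 0, 0], [0, 0, 0]],
    [[0, 0, 0], [0, 0, 0]],
    [[0, 0, 0], [0, 0, 0]],
  ],
)

```text
time: 15.52
tcp_pos: [0.6196, -0.0554, 0.0817]
tcp_rot: [-105.9, 90.0, -113.3]
wrist_force: [0.5, -0.3, 0.2]
grip_width: 0.0912
```

Run:
```python
from h import *
print(cur()[0]);c=snap('wrist','w6')
print(proj(c,[hw([0,0,.133]),hw([0,.0465,.105]),hw([.011,.0465,.095]),hw([-.011,.0465,.095])]))
crop('w6',160,0,480,240,2.5,'w6c')
```

```text
[ 0.6195595  -0.0553802   0.08168886]
[[220.09411226  83.26438948]
 [357.58543533  86.10747489]
 [354.53170148 113.70220266]
 [356.02752977  58.69134494]]
```

View pics/w6c.png

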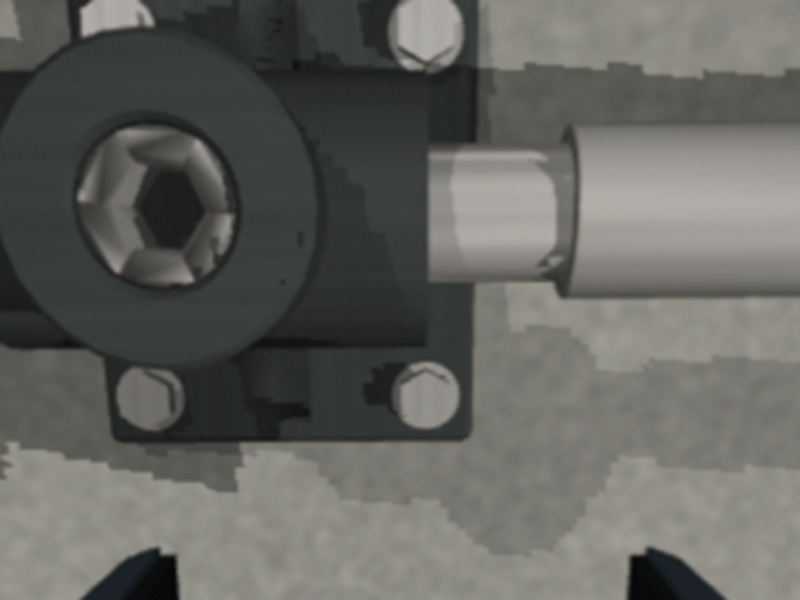

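Socket: outer rim centre at crop (157,206), and the dark hex has its corners left and right, so along holder y. Shank: crop rows 145–282. Now its profile across the rows.

Run:
```python
from h import *
c=load('w6');g=c['pixels'].astype(float).mean(2)
for a,b in((336,340),(344,350),(352,358),(366,371),(400,420)):
    print(a,g[52:122,a:b].mean(1).round().astype(int).tolist())
im=c['pixels'][48:122,325:395,::-1]; im=cv2.resize(im,None,fx=8,fy=8,interpolation=cv2.INTER_CUBIC)
im=np.clip((im.astype(float)-90)*2.2,0,255).astype(np.uint8); cv2.imwrite('pics/w6d.png',im)
# socket hex: dark inner
x=g[60:105,200:245]; m=(cv2.GaussianBlur(x,(0,0),.7)<62).astype(np.uint8)
n,l,s,ce=cv2.connectedComponentsWithStats(m); k=[i for i in range(1,n) if 100<s[i,4]<700]; print(s[k],ce[k]+[200,60])
```

```text
336 [40, 41, 40, 40, 43, 54, 65, 75, 93, 118, 132, 128, 116, 110, 111, 113, 115, 120, 127, 130, 134, 138, 142, 144, 143, 142, 142, 141, 140, 140, 141, 142, 141, 140, 138, 137, 137, 139, 140, 142, 143, 144, 146, 144, 143, 141, 138, 135, 132, 129, 126, 124, 120, 117, 114, 109, 104, 98, 93, 93, 82, 61, 54, 54, 54, 55, 54, 54, 54, 54]
344 [36, 36, 36, 35, 41, 62, 82, 96, 118, 144, 157, 153, 142, 137, 138, 141, 143, 149, 156, 160, 162, 166, 169, 169, 169, 168, 167, 166, 166, 166, 167, 168, 168, 165, 163, 162, 163, 164, 166, 167, 169, 170, 170, 169, 166, 163, 158, 151, 145, 140, 135, 132, 127, 122, 118, 111, 106, 98, 91, 90, 80, 64, 59, 59, 60, 59, 59, 60, 60, 61]
352 [72, 73, 73, 74, 75, 80, 87, 98, 120, 145, 157, 152, 142, 137, 139, 140, 143, 150, 156, 160, 163, 166, 168, 169, 169, 168, 167, 166, 166, 166, 167, 167, 167, 165, 163, 163, 164, 165, 166, 168, 169, 170, 170, 169, 166, 162, 157, 151, 146, 141, 138, 134, 129, 125, 120, 114, 108, 99, 91, 91, 94, 111, 121, 122, 121, 121, 120, 119, 118, 119]
366 [88, 88, 87, 86, 84, 84, 88, 100, 124, 149, 159, 151, 142, 139, 140, 140, 144, 152, 158, 161, 164, 167, 170, 171, 169, 168, 168, 167, 167, 168, 168, 168, 167, 165, 163, 163, 164, 166, 167, 168, 169, 170, 170, 169, 166, 162, 156, 151, 145, 141, 137, 133, 128, 124, 119, 113, 107, 99, 91, 87, 101, 135, 143, 141, 140, 140, 140, 140, 140, 140]
400 [115, 119, 125, 128, 131, 134, 137, 140, 143, 145, 148, 149, 151, 153, 155, 157, 158, 159, 161, 162, 164, 166, 168, 170, 171, 172, 173, 173, 173, 173, 173, 172, 171, 170, 168, 166, 163, 160, 158, 156, 155, 156, 156, 155, 155, 154, 152, 150, 147, 144, 141, 137, 133, 130, 128, 127, 125, 122, 118, 116, 112, 107, 102, 96, 89, 82, 82, 106, 136, 142]
[] []
```

View pics/w6d.png

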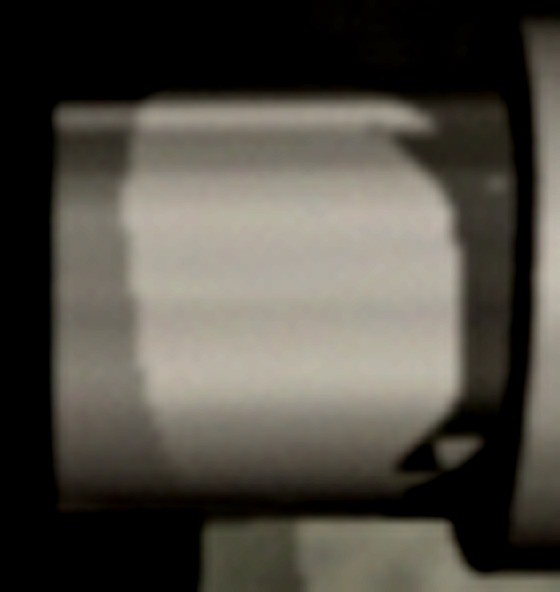

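The flat's plateau spans rows 73–97, centred on the shank at row 85, so it faces up within about 0.1 rad. Now for the key: lift, turn the jaws to heading 6° and move above the bar.

```bash
sed -i 's/^HO=.*;/HO=np.array([.5349,-.0757,0.]);/' h.py
python3 - <<'E'
from h import *
goto(np.array([.4442,-.2903,.22]),tool(6)); print(hw([0,0,0]),bot.state()['joint_pos'].round(1))
E
```

```text
turn first (rad, tool) [1.3358e+00 9.0000e-04 2.0000e-04] | then shift cm (new tool) [-13.803 -19.931  21.514] | shift cm before turn [-13.795 -25.572 -14.365]
[ 0.5349 -0.0757  0.    ] [-10.6  36.4  85.3  -0.   58.3 -93.1]
```

Call:
servo_tool(
  steps=[
    [[-3.6, 0, 0], [0, 0, 0]],
    [[-3.6, 0, 0], [0, 0, 0]],
    [[-3.6, 0, 0], [0, 0, 0]],
    [[-3.6, 0, 0], [0, 0, 0]],
    [[0, 0, 0], [0.167, 0, 0]],
    [[0, 0, 0], [0.167, 0, 0]],
    [[0, 0, 0], [0.167, 0, 0]],
    [[0, 0, 0], [0.167, 0, 0]],
    [[0, 0, 0], [0.167, 0, 0]],
    [[0, 0, 0], [0.167, 0, 0]],
    [[0, 0, 0], [0.167, 0, 0]],
    [[0, 0, 0], [0.167, 0, 0]],
    [[0, -3.35, 3.6], [0, 0, 0]],
    [[0, -3.35, 3.6], [0, 0, 0]],
    [[0, -3.35, 3.6], [0, 0, 0]],
    [[0, -3.35, 3.6], [0, 0, 0]],
    [[0, -3.35, 3.6], [0, 0, 0]],
    [[0, -3.35, 3.6], [0, 0, 0]],
    [[0, 0, 0], [0, 0, 0]],
    [[0, 0, 0], [0, 0, 0]],
  ],
  gripper=52,
)

```text
time: 18.08
tcp_pos: [0.4426, -0.2912, 0.2258]
tcp_rot: [-15.0, 89.9, -99.1]
wrist_force: [0.8, -0.0, 0.6]
grip_width: 0.0472
```

Run:
```python
from h import *
print(cur()[0]);c=snap('wrist','k1')
K=np.array([.4442,-.2903,.137]);d=np.array([np.cos(np.radians(96)),np.sin(np.radians(96)),0])
print(proj(c,[K,K+.045*d,K-.045*d]))
g=c['pixels'].astype(float).mean(2)
m=(cv2.GaussianBlur(g,(0,0),.7)<45).astype(np.uint8)
n,l,s,ce=cv2.connectedComponentsWithStats(m)
for i in range(1,n):
    if s[i,4]>150:
        pts=np.argwhere(l==i)[:,::-1].astype(np.float32);print(s[i],ce[i].round(1),cv2.minAreaRect(pts))
```

```text
[ 0.44257643 -0.29122668  0.22575461]
[[323.15604922 200.81427444]
 [323.2271979  141.02309871]
 [323.09393993 255.42522595]]
[382   0 101  25 984] [437.6   8.4] ((434.0110778808594, 3.3105850219726562), (102.31251525878906, 21.07572364807129), 14.656750679016113)
[ 307  133   23  115 2260] [317.2 188.9] ((318.0, 190.0), (114.0, 22.0), 90.0)
[ 391  184   52   56 1082] [416.2 210.2] ((415.1474914550781, 208.87867736816406), (20.543506622314453, 64.7347640991211), 42.954586029052734)
[  375   205   174   142 12402] [471.7 297.2] ((462.1685791015625, 309.30908203125), (142.230712890625, 167.49009704589844), 52.507347106933594)
[ 242  222   33   58 1199] [262.4 256.8] ((258.0, 250.5), (57.0, 32.0), 90.0)
[ 367  222   34   59 1216] [379.5 257. ] ((383.5, 251.0), (58.0, 33.0), 90.0)
[618 243  22  13 189] [629.3 248.7] ((629.269287109375, 249.15383911132812), (20.984426498413086, 11.570852279663086), 11.309932708740234)
[    0   248   640   152 45693] [277.8 346.9] ((319.5, 323.5), (151.0, 639.0), 90.0)
```

Run:
```python
from h import *
from scipy.optimize import minimize
c=load('k1');g=cv2.GaussianBlur(c['pixels'].astype(float).mean(2),(0,0),.7)
n,l,s,ce=cv2.connectedComponentsWithStats((g<50).astype(np.uint8)); i=l[190,318]; M=(l==i)&(np.arange(400)[:,None]<250)
M=M.astype(float);pts=np.argwhere(M>0)
def mask(p):
    x,y,a=p[0]/1000,p[1]/1000,np.radians(p[2])
    B=np.array([[sx*.008,sy*.045,sz*.010] for sx in(-1,1) for sy in(-1,1) for sz in(-1,1)])
    P=np.array([x,y,.127])+Ro.from_euler('z',a).apply(B)
    q=proj(c,P).astype(np.float32); m=np.zeros((400,640),np.uint8)
    cv2.fillConvexPoly(m,np.round(cv2.convexHull(q)[:,0]*16).astype(np.int32),255,cv2.LINE_AA,4); return m/255.
f=lambda p:np.abs(mask(p)-M).sum()
for x0 in([444,-290,6],[441,-287,8]):
    r=minimize(f,x0,method='Nelder-Mead',options=dict(initial_simplex=np.array([x0,[x0[0]+3,x0[1],x0[2]],[x0[0],x0[1]+3,x0[2]],[x0[0],x0[1],x0[2]+3]]))); print(r.x,r.fun,M.sum())
print(proj(c,[[.4418,-.2877,.048]]))
```

```text
[ 439.47294735 -286.99105442    5.11719637] 422.5882352941177 2290.0
[ 439.27572601 -284.58199057    5.64921634] 434.3215686274509 2290.0
[[320.55425506 172.84863794]]
```

Run:
```python
from h import *
goto(np.array([.4405,-.287,.108]),tool(5.5))
```

```text
turn first (rad, tool) [0.0086 0.0009 0.0005] | then shift cm (new tool) [11.757 -0.197 -0.406] | shift cm before turn [11.757 -0.189 -0.418]
```

Call:
servo_tool(
  steps=[
    [[0, -0.2, -0.41], [0.0086, 0, 0]],
    [[2.5, 0, 0], [0, 0, 0]],
    [[2.5, 0, 0], [0, 0, 0]],
    [[2.5, 0, 0], [0, 0, 0]],
    [[2.3, 0, 0], [0, 0, 0]],
    [[2, 0, 0], [0, 0, 0]],
    [[0, 0, 0], [0, 0, 0]],
    [[0, 0, 0], [0, 0, 0]],
  ],
)

```text
time: 19.12
tcp_pos: [0.4403, -0.2873, 0.1076]
tcp_rot: [-53.0, 89.9, -137.4]
wrist_force: [0.4, -0.8, -0.9]
grip_width: 0.0473
```

Run:
```python
from h import *
goto(np.array([.4405,-.287,.108]),tool(5.5)); c=snap('wrist','k2'); print(bot.state()['wrist_force'])
g=cv2.GaussianBlur(c['pixels'].astype(float).mean(2),(0,0),.7)
for v in(150,170,190): print(v,g[v,285:360].astype(int).tolist())
print('col',g[100:270:3,321].astype(int).tolist())
K=np.array([.4405,-.287,.137]);d=tool(5.5)[:,2];print(proj(c,[K,K-.045*d,K+.045*d]))
```

```text
turn first (rad, tool) [0.0002 0.0007 0.001 ] | then shift cm (new tool) [-0.038  0.027 -0.032] | shift cm before turn [-0.038  0.027 -0.032]
[-0.11750241 -0.57414556 -0.75220878]
150 [142, 140, 131, 115, 95, 83, 79, 78, 78, 79, 78, 79, 78, 79, 79, 79, 78, 79, 79, 79, 79, 79, 80, 80, 82, 84, 87, 92, 97, 103, 108, 114, 121, 125, 128, 129, 128, 127, 126, 125, 124, 123, 123, 123, 123, 125, 125, 126, 125, 125, 126, 127, 128, 129, 128, 127, 126, 124, 122, 122, 123, 125, 126, 128, 129, 130, 130, 122, 104, 88, 80, 79, 78, 77, 75]
170 [107, 107, 107, 106, 106, 105, 105, 104, 104, 103, 103, 103, 103, 102, 102, 101, 101, 101, 99, 94, 84, 69, 53, 39, 28, 21, 17, 15, 14, 13, 14, 14, 14, 15, 14, 14, 15, 15, 15, 15, 15, 17, 21, 29, 40, 51, 63, 78, 91, 97, 97, 97, 97, 97, 97, 96, 95, 94, 94, 92, 91, 89, 88, 87, 86, 86, 85, 85, 85, 85, 86, 87, 87, 88, 89]
190 [106, 106, 107, 107, 107, 107, 108, 108, 108, 108, 108, 108, 107, 98, 72, 40, 18, 12, 12, 13, 13, 14, 15, 16, 17, 17, 17, 18, 18, 18, 18, 18, 19, 19, 18, 19, 19, 19, 19, 19, 19, 19, 19, 19, 19, 18, 18, 18, 17, 15, 19, 38, 68, 87, 93, 95, 95, 97, 98, 100, 102, 103, 104, 104, 104, 104, 104, 104, 103, 103, 102, 102, 101, 100, 100]
col [144, 145, 145, 141, 140, 147, 150, 148, 147, 132, 119, 121, 124, 125, 125, 126, 130, 122, 80, 78, 79, 99, 113, 22, 17, 20, 21, 20, 19, 19, 19, 19, 19, 19, 19, 19, 19, 19, 18, 18, 19, 19, 18, 19, 19, 19, 19, 18, 19, 19, 19, 18, 19, 19, 18, 18, 19]
[[321.32883458 277.6751595 ]
 [321.43993458 177.51566028]
 [321.23500949 364.04075885]]
```

Call:
servo_tool(
  steps=[
    [[0, -0.13, -0.03], [0, 0, 0]],
    [[0, 0, 0], [0, 0, 0]],
    [[0, 0, 0], [0, 0, 0]],
    [[0, 0, 0], [0, 0, 0]],
    [[0, 0, 0], [0, 0, 0]],
    [[0, 0, 0], [0, 0, 0]],
    [[0, 0, 0], [0, 0, 0]],
  ],
  gripper=8,
  newtons=45,
)

```text
time: 20.05
tcp_pos: [0.4388, -0.2875, 0.107]
tcp_rot: [-49.5, 89.9, -134.0]
wrist_force: [4.8, 0.5, 0.4]
grip_width: 0.0165
```

Run:
```python
from h import *
s=bot.state();print(s['wrist_force'],s['ft_torque'],s['grip_width'],s['tcp_pos'],s['tcp_rot'])
goto(np.array([.4395,-.287,.25]),tool(-7.5))
P=hw([0,0,.25]);print(P,(tool(-7.5).T@(P-np.array([.4395,-.287,.25]))*100).round(2))
```

```text
[4.8142939  0.53261267 0.41074026] [ 0.0514427  -1.30936722  0.02230063] 0.016504128908168908 [ 0.43882524 -0.28754352  0.10702964] [ -49.51476509   89.94143049 -134.03996516]
turn first (rad, tool) [0.2265 0.0007 0.0007] | then shift cm (new tool) [-14.297   0.06   -0.063] | shift cm before turn [-14.297   0.061  -0.038]
[ 0.5349 -0.0757  0.25  ] [  0.     6.7  -22.19]
```

Call:
servo_tool(
  steps=[
    [[-1.5, 0, 0], [0, 0, 0]],
    [[-1.5, 0, 0], [0, 0, 0]],
    [[-2, 0, 0], [0, 0, 0]],
    [[-2.5, 0, 0], [0, 0, 0]],
    [[-2.5, 0, 0], [0, 0, 0]],
    [[-2.5, 0, 0], [0, 0, 0]],
    [[-2.0, 0, 0], [0, 0, 0]],
    [[0, 0, 0], [0.113, 0, 0]],
    [[0, 0, 0], [0.113, 0, 0]],
    [[0, 1.1, -3.7], [0, 0, 0]],
    [[0, 1.1, -3.7], [0, 0, 0]],
    [[0, 1.1, -3.7], [0, 0, 0]],
    [[0, 1.1, -3.7], [0, 0, 0]],
    [[0, 1.1, -3.7], [0, 0, 0]],
    [[0, 1.2, -3.7], [0, 0, 0]],
    [[0, 0, 0], [0, 0, 0]],
    [[0, 0, 0], [0, 0, 0]],
  ],
)

```text
time: 22.18
tcp_pos: [0.5332, -0.0762, 0.2516]
tcp_rot: [-69.2, 89.8, -166.6]
wrist_force: [-0.3, -0.4, -1.9]
grip_width: 0.0158
```

Run:
```python
from h import *
p,R,s=cur();print(p,s['wrist_force'],s['ft_torque'],s['grip_width'],s['joint_pos'].round(1))
goto(hw([0,0,.25]),tool(-7.5))
S=snap('scene','s2');T=snap('top','t2');
# expected key tip & boss
tip=p+R[:,0]*(.115-.019)
print('tip',tip,proj(S,[tip,hw([0,0,.133])]),proj(T,[tip,hw([0,0,.133])]))
a=S['pixels'][140:240,275:375,::-1];b=T['pixels'][150:230,285:365,::-1]
a=cv2.resize(a,(500,500),interpolation=2);b=cv2.resize(b,(300,300),interpolation=2)
W=snap('wrist','k3')['pixels'][100:400,170:470,::-1]
o=np.zeros((600,800,3),np.uint8);o[:500,:500]=a;o[:300,500:]=b;o[300:,500:]=W
cv2.imwrite('pics/m.png',o)
```

```text
[ 0.53323427 -0.07617187  0.25162411] [-0.33444996 -0.41036831 -1.89641869] [-0.11234654  0.10840051 -0.02985743] 0.015833920856463162 [-14.4  19.3  86.1  -0.1  74.7  -7. ]
turn first (rad, tool) [0.0009 0.001  0.0025] | then shift cm (new tool) [ 0.162  0.159 -0.069] | shift cm before turn [ 0.162  0.159 -0.069]
tip [ 0.53298231 -0.07623187  0.15562445] [[325.11592951 202.82061888]
 [325.81450833 209.70692253]] [[329.16174782 186.99984073]
 [328.67349357 187.39807303]]
```

View pics/m.png

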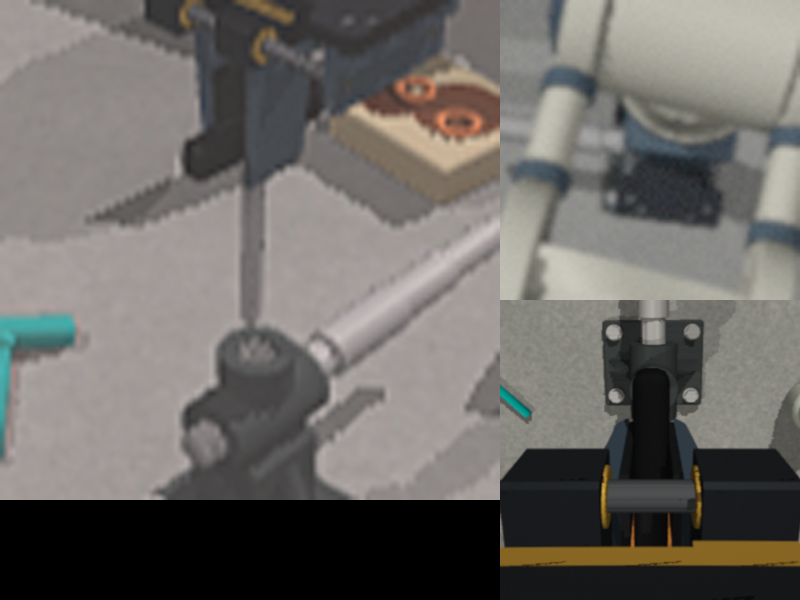

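The key hangs nearly vertical, with its tip at scene (324.8,204.4) and the socket mouth at (326.6,209). I'll shift about 2 mm toward +x/+y and lower by feel.

Call:
servo_tool(
  steps=[
    [[0, 0.19, -0.1], [0, 0.001, 0.0025]],
    [[1, 0, 0], [0, 0, 0]],
    [[1, 0, 0], [0, 0, 0]],
    [[0.2, 0, 0], [0, 0, 0]],
    [[0.2, 0, 0], [0, 0, 0]],
    [[0, 0, 0], [0, 0, 0]],
    [[0, 0, 0], [0, 0, 0]],
  ],
)

```text
time: 23.2
tcp_pos: [0.5361, -0.0752, 0.2279]
tcp_rot: [106.2, 89.9, 8.7]
wrist_force: [0.3, 0.8, -1.5]
grip_width: 0.0157
```

Call:
servo_tool(
  steps=[
    [[0.2, 0, 0], [0, 0, 0]],
    [[0.2, 0, 0], [0, 0, 0]],
    [[0, 0, 0], [0, 0, 0]],
  ],
)

```text
time: 23.58
tcp_pos: [0.5367, -0.0754, 0.2244]
tcp_rot: [91.4, 89.8, -6.1]
wrist_force: [0.1, -0.5, 8.4]
grip_width: 0.0157
```

Call:
servo_tool(
  steps=[
    [[0.1, 0, 0], [0.04, 0, 0]],
    [[0, 0, 0], [0.04, 0, 0]],
    [[0, 0, 0], [-0.06, 0, 0]],
    [[0, 0, 0], [-0.06, 0, 0]],
    [[0, 0, 0], [-0.04, 0, 0]],
  ],
)

```text
time: 24.2
tcp_pos: [0.5369, -0.0756, 0.224]
tcp_rot: [81.8, 89.8, -11.0]
wrist_force: [-2.6, -1.3, 16.2]
grip_width: 0.016
```

Run:
```python
from h import *
p,R,s=cur();print(p,s['wrist_force'],s['ft_torque'],s['time']);goto(hw([0,0,.216]),tool(-7.5))
c=load('w6');g=cv2.GaussianBlur(c['pixels'].astype(float).mean(2),(0,0),.6)
# hex orientation, 6th harmonic of radial brightness about inner centre
for r in(10,11,12,13,14):
  u0,v0=160+170/2.5,209/2.5
  t=np.radians(np.arange(360)); pr=cv2.remap(g.astype(np.float32),(u0+r*np.cos(t)).astype(np.float32)[None],(v0+r*np.sin(t)).astype(np.float32)[None],1)[0]
  f=(pr*np.exp(-6j*t)).mean(); print(r,abs(f).round(1),'dark at deg',np.round(((np.degrees(np.angle(-f))/-6)%60),1))
```

```text
[ 0.53686598 -0.07556773  0.22403366] [-2.6137045  -1.29374713 16.16433128] [-0.44427572  0.73531989 -0.03265014] 24.2
turn first (rad, tool) [ 0.0822  0.0004 -0.0039] | then shift cm (new tool) [ 0.803 -0.193  0.039] | shift cm before turn [ 0.803 -0.199  0.022]
10 0.2 dark at deg 59.8
11 0.8 dark at deg 0.9
12 1.5 dark at deg 1.1
13 1.4 dark at deg 1.4
14 0.4 dark at deg 0.5
```

Call:
servo_tool(
  steps=[
    [[-0.05, -0.08, 0], [0.05, 0, 0]],
    [[0, -0.07, 0], [0.045, 0, 0]],
    [[0.05, -0.05, 0], [0, 0, 0]],
    [[0, 0, 0], [0, 0, 0]],
  ],
)

```text
time: 24.7
tcp_pos: [0.5359, -0.0754, 0.2241]
tcp_rot: [90.8, 89.7, -7.5]
wrist_force: [2.5, -0.6, 11.8]
grip_width: 0.0161
```

Run:
```python
from h import *
p,R,s=cur();print(p,s['wrist_force'],s['ft_torque'],s['time']);goto(hw([0,0,.216]),tool(-7.5))
```

```text
[ 0.53587408 -0.07538992  0.2241153 ] [ 2.45326495 -0.60020416 11.8233558 ] [-0.21681392 -0.88135339  0.02534048] 24.7
turn first (rad, tool) [-0.0145 -0.     -0.0059] | then shift cm (new tool) [ 0.812 -0.093  0.043] | shift cm before turn [ 0.811 -0.097  0.045]
```

Call:
servo_tool(
  steps=[
    [[0, 0.09, 0], [0, 0, 0.005]],
    [[0, 0, 0], [0.03, 0, 0]],
    [[0, 0, 0], [0.03, 0, 0]],
  ],
)

```text
time: 25.08
tcp_pos: [0.5363, -0.0754, 0.2241]
tcp_rot: [94.6, 89.4, -7.2]
wrist_force: [1.2, 1.4, 12.9]
grip_width: 0.0158
```

Call:
servo_tool(
  steps=[
    [[0, 0, 0], [0.04, 0, 0]],
    [[0, 0, 0], [0.04, 0, 0]],
  ],
)

```text
time: 25.32
tcp_pos: [0.5365, -0.0753, 0.2241]
tcp_rot: [100.0, 89.4, -6.4]
wrist_force: [1.3, 0.2, 12.8]
grip_width: 0.0158
```

Run:
```python
from h import *
p,R,s=cur();print(p,s['wrist_force'],s['ft_torque'],s['time']);goto(hw([0,0,.216]),tool(-7.5))
```

```text
[ 0.53646398 -0.07534095  0.22407649] [ 1.2795005   0.1502969  12.79384801] [ 0.10866787 -0.54134841  0.08174285] 25.325
turn first (rad, tool) [-0.1558 -0.001  -0.0102] | then shift cm (new tool) [ 0.808 -0.15   0.056] | shift cm before turn [ 0.806 -0.148  0.08 ]
```

Call:
servo_tool(
  steps=[
    [[-0.35, 0, 0], [-0.07, 0, -0.005]],
    [[0, -0.13, 0.05], [-0.07, -0.001, -0.005]],
    [[0, 0, 0], [0, 0, 0]],
    [[0, 0, 0], [0, 0, 0]],
  ],
)

```text
time: 25.82
tcp_pos: [0.5334, -0.0753, 0.2261]
tcp_rot: [-92.8, 89.8, 168.8]
wrist_force: [-0.6, 0.2, -1.2]
grip_width: 0.0159
```

Run:
```python
from h import *
p,R,s=cur();print(p,s['wrist_force'],s['ft_torque'],s['time']);goto(hw([0,0,.216]),tool(-8.5))
T=snap('scene','s3')
```

```text
[ 0.53341875 -0.07527723  0.2260808 ] [-0.62000003  0.15437042 -1.21453955] [-0.05562576  0.15130595 -0.03009415] 25.825
turn first (rad, tool) [ 0.0014 -0.0002  0.004 ] | then shift cm (new tool) [1.008 0.153 0.02 ] | shift cm before turn [1.007 0.157 0.02 ]
```

Call:
servo_tool(
  steps=[
    [[0, 0.29, 0], [0, 0, 0.003]],
    [[0.2, 0, 0], [0, 0, 0]],
    [[0.15, 0, 0], [0, 0, 0]],
    [[0, 0, 0], [0, 0, 0]],
  ],
)

```text
time: 26.38
tcp_pos: [0.5368, -0.0759, 0.2235]
tcp_rot: [81.9, 90.0, -16.4]
wrist_force: [-3.1, 0.8, 12.7]
grip_width: 0.0157
```

Call:
servo_tool(
  steps=[
    [[0.1, 0, 0], [0, 0, 0]],
    [[0, 0, 0], [0, 0, 0]],
  ],
)

```text
time: 26.62
tcp_pos: [0.5371, -0.0759, 0.2231]
tcp_rot: [84.6, 89.9, -13.7]
wrist_force: [-4.9, 0.6, 21.5]
grip_width: 0.0161
```

Run:
```python
from h import *
p,R,s=cur();print(p,s['wrist_force'],s['ft_torque'],s['time']);goto(hw([0,0,.216]),tool(-8.5))
```

```text
[ 0.53706828 -0.07590839  0.22309244] [-4.93327695  0.6264021  21.5176419 ] [0.08764665 1.36294659 0.02409723] 26.625
turn first (rad, tool) [ 0.0027  0.0001 -0.0015] | then shift cm (new tool) [ 0.709 -0.218  0.011] | shift cm before turn [ 0.709 -0.219  0.011]
```

Call:
servo_tool(
  steps=[
    [[0, -0.06, 0], [0, 0, 0]],
    [[0, 0, 0], [0, 0, 0]],
  ],
)

```text
time: 26.88
tcp_pos: [0.5368, -0.0759, 0.2231]
tcp_rot: [85.8, 89.9, -12.6]
wrist_force: [-3.0, 1.3, 19.9]
grip_width: 0.0153
```

Call:
servo_tool(
  steps=[
    [[0, -0.06, 0], [0, 0, 0]],
    [[0, 0, 0], [0, 0, 0]],
  ],
)

```text
time: 27.12
tcp_pos: [0.5365, -0.0759, 0.2232]
tcp_rot: [86.0, 89.8, -12.4]
wrist_force: [-1.7, 0.7, 19.2]
grip_width: 0.0158
```

Call:
servo_tool(
  steps=[
    [[0, -0.04, 0], [0, 0, 0]],
    [[0, 0, 0], [0, 0, 0]],
  ],
)

```text
time: 27.38
tcp_pos: [0.5363, -0.0758, 0.2232]
tcp_rot: [86.8, 89.8, -11.5]
wrist_force: [-1.0, 0.7, 17.1]
grip_width: 0.0156
```

Run:
```python
from h import *
p,R,s=cur();print(p,s['wrist_force'],s['ft_torque'],s['time']);goto(hw([0,0,.216]),tool(-8.5))
```

```text
[ 0.5363064  -0.07583252  0.22319606] [-1.0132264   0.70542316 17.1003427 ] [-0.0214483   0.19898243 -0.03997455] 27.375
turn first (rad, tool) [ 0.0027  0.0002 -0.0033] | then shift cm (new tool) [ 0.72  -0.141  0.008] | shift cm before turn [ 0.719 -0.143  0.007]
```

Call:
servo_tool(
  steps=[
    [[0, -0.02, 0], [-0.04, 0, 0]],
    [[0, 0, 0], [-0.04, 0, 0]],
    [[0, 0, 0], [0, 0, 0]],
  ],
)

```text
time: 27.75
tcp_pos: [0.536, -0.0758, 0.2231]
tcp_rot: [80.0, 89.8, -13.7]
wrist_force: [-0.7, 0.2, 17.0]
grip_width: 0.0157
```

Call:
servo_tool(
  steps=[
    [[0, 0, 0], [0.06, 0, 0]],
    [[0, 0, 0], [0.06, 0, 0]],
    [[0, 0, 0], [0.06, 0, 0]],
  ],
)

```text
time: 28.12
tcp_pos: [0.5363, -0.0758, 0.2231]
tcp_rot: [93.9, 89.8, -10.3]
wrist_force: [1.3, 0.5, 14.9]
grip_width: 0.0158
```

Run:
```python
from h import *
p,R,s=cur();print(p,s['wrist_force'],s['ft_torque'],s['time']);goto(hw([0,0,.216]),tool(-8.5))
c=load('s3');b=load('s2')
# tip column & lean of shaft in scene s2: gray shaft columns per row
g=b['pixels'].astype(int).mean(2)
for v in(180,186,192,198,202,204,206): print(v,g[v,316:336].astype(int).tolist())
```

```text
[ 0.53628421 -0.07582741  0.22314525] [ 1.26388093  0.4537579  14.86850789] [-0.05268913 -0.31363938  0.09738671] 28.125
turn first (rad, tool) [-0.0993 -0.0001 -0.0035] | then shift cm (new tool) [ 0.715 -0.139  0.008] | shift cm before turn [ 0.714 -0.14   0.022]
180 [137, 159, 156, 151, 150, 151, 156, 122, 101, 108, 112, 114, 161, 155, 156, 155, 155, 155, 155, 154]
186 [156, 155, 157, 156, 155, 156, 159, 126, 109, 114, 115, 117, 162, 155, 152, 151, 153, 155, 155, 158]
192 [157, 157, 156, 155, 156, 158, 160, 111, 112, 112, 114, 135, 162, 157, 156, 157, 156, 154, 154, 156]
198 [154, 157, 157, 156, 156, 160, 164, 115, 110, 110, 115, 142, 164, 161, 158, 157, 158, 158, 158, 156]
202 [155, 156, 156, 157, 158, 158, 159, 116, 108, 115, 118, 151, 160, 157, 157, 156, 157, 159, 158, 157]
204 [156, 156, 156, 159, 161, 163, 165, 153, 114, 104, 145, 155, 155, 164, 161, 159, 160, 160, 161, 159]
206 [156, 157, 157, 161, 143, 112, 105, 83, 88, 87, 86, 86, 87, 96, 107, 133, 156, 166, 164, 160]
```

Run:
```python
from h import *
b=load('s2'); tip=np.array([.53298,-.07623,.1566])
for z in(0,.03,.06): print(proj(b,[tip+[0,0,z]]), end=' ')
# subpixel shaft centre per row
def cen(c,rows,lo,hi):
    g=c['pixels'].astype(float).mean(2)
    for v in rows:
        w=np.clip(150-g[v,lo:hi],0,None); yield v,round((w*np.arange(lo,hi)).sum()/w.sum(),2)
print('s2',list(cen(b,range(177,204,3),321,331)))
c=snap('scene','s4'); p=bot.state()['tcp_pos']; t=p-[0,0,.095]
print(proj(c,[t+[0,0,z] for z in(0,.03,.06)]).round(2).tolist())
print('s4',list(cen(c,range(180,208,3),320,333)))
```

```text
[[325.11627619 202.52569338]] [[325.13696492 193.29861508]] [[325.15814041 183.71251109]] s2 [(177, np.float64(324.32)), (180, np.float64(325.02)), (183, np.float64(325.04)), (186, np.float64(325.08)), (189, np.float64(325.23)), (192, np.float64(324.69)), (195, np.float64(324.68)), (198, np.float64(324.63)), (201, np.float64(324.54))]
[[326.23, 211.36], [326.27, 202.45], [326.31, 193.2]]
s4 [(180, np.float64(325.65)), (183, np.float64(327.5)), (186, np.float64(325.72)), (189, np.float64(326.08)), (192, np.float64(325.97)), (195, np.float64(325.99)), (198, np.float64(325.68)), (201, np.float64(325.63)), (204, np.float64(325.55)), (207, np.float64(325.87))]
```

Call:
servo_tool(
  steps=[
    [[0, 0, 0.14], [-0.04, 0.015, 0]],
    [[0, 0, 0.14], [-0.04, 0.015, 0]],
    [[0, 0, 0], [-0.02, 0, 0]],
    [[0, 0, 0], [0, 0, 0]],
  ],
)

```text
time: 28.68
tcp_pos: [0.5355, -0.0786, 0.2231]
tcp_rot: [170.3, 88.3, 72.0]
wrist_force: [0.2, 0.5, 17.1]
grip_width: 0.0157
```

Run:
```python
from h import *
p,R,s=cur();print(p,s['wrist_force'],s['ft_torque'],s['time']);goto(hw([0,0,.216]),tool(-8.5))
c=load('w6');g=c['pixels'].astype(int).mean(2)
print('\n'.join(' '.join(f'{int(x):3d}' for x in r) for r in g[64:104:2,188:258:2]))
```

```text
[ 0.53550502 -0.07861552  0.22314443] [ 0.2051066   0.46628664 17.12683303] [-0.00079228  0.0674216  -0.02281183] 28.675
turn first (rad, tool) [ 0.0029 -0.0298 -0.005 ] | then shift cm (new tool) [ 0.714 -0.103 -0.279] | shift cm before turn [ 0.722 -0.106 -0.258]
 58  56  45  42  65  89  78  69  75  82  89  96  99  71  60  55  55  57  59  65  71  77  84  72  78  99 117 138 125  89  44  36  60  61  61
 59  52  40  54  81  97  75  68  74  82  89  96 105 106 102  81  49  51  49  49  52  58  61  58  68  82 102 121 137 105  62  32  48  62  62
 60  50  42  64 101  96  70  66  75  82  88  98 108 110 109  72  43  43  36  36  37  40  41  49  63  72  85 103 124 124  81  40  37  61  62
 60  47  44  86 114  91  68  66  74  81  89 105 111 109  99  48  45  38  31  30  30  30  30  34  57  65  75  88 108 125 101  47  33  57  61
 61  35  48 109 114  87  66  66  74  81  96 110 110 110  90  44  43  30  31  29  29  30  30  31  48  62  70  80  92 111 114  46  34  43  61
 58  36  71 117 109  83  62  65  73  89 107 111 110 109  61  44  37  30  30  31  29  30  30  28  36  59  64  74  84  97 109  60  43  3
[... 1265 characters left out ...]

 58  59  47  41  61  91  86  84  87  93 106 110 110 108  66  51  48  32  29  30  30  29  31  33  48  67  63  70  76  94 128 124  71  38  58
 59  59  55  39  47  83 100  94  90  93 101 110 110 110  93  52  51  41  30  29  30  29  31  41  65  60  67  75  65  71 121 112  57  42  61
 59  59  59  46  40  59 106 108 101  96  99 107 109 105 100  61  53  51  37  35  34  32  35  57  60  60  69  79  68  74 107  96  40  52  60
 57  58  58  57  41  44  84 119 115 109 104 105  95  75  77  75  75  74  74  72  71  68  64  62  55  64  72  84  91  75 105  60  38  57  59
 58  58  60  59  52  35  52 112 127 121 116 105  73  71  74  78  80  85  89  89  88  88  83  55  57  67  75  87 100  52  55  37  47  59  59
```

Probably pressing hard drags the setscrew round with the key. I'll ease to about 6 N and sweep, so that key and socket turn relative to each other.

Call:
servo_tool(
  steps=[
    [[-0.12, 0, 0], [0, 0, 0]],
    [[0, 0, 0], [0, 0, 0]],
  ],
)

```text
time: 28.92
tcp_pos: [0.5351, -0.0785, 0.2235]
tcp_rot: [173.1, 88.3, 74.8]
wrist_force: [2.9, -0.4, 6.5]
grip_width: 0.0157
```

Call:
servo_tool(
  steps=[
    [[0, 0, 0], [-0.05, 0, 0]],
    [[0, 0, 0], [-0.05, 0, 0]],
    [[0, 0, 0], [-0.05, 0, 0]],
  ],
)

```text
time: 29.3
tcp_pos: [0.5346, -0.0783, 0.2232]
tcp_rot: [166.8, 88.3, 77.1]
wrist_force: [2.3, 0.2, 6.0]
grip_width: 0.0155
```

Run:
```python
from h import *
p,R,s=cur();print(p,s['wrist_force'],s['ft_torque'],s['time']);goto(hw([0,0,.216]),tool(-8.5))
```

```text
[ 0.53459567 -0.07829923  0.22317694] [2.32321955 0.16984929 6.04048444] [ 0.04748654 -0.50597439  0.00328832] 29.3
turn first (rad, tool) [ 0.1544 -0.0299 -0.0046] | then shift cm (new tool) [ 0.718 -0.008 -0.262] | shift cm before turn [ 0.725  0.027 -0.238]
```

Call:
servo_tool(
  steps=[
    [[0, 0.08, 0], [0.05, 0, 0]],
    [[0, 0, 0], [0.05, 0, 0]],
  ],
)

```text
time: 29.55
tcp_pos: [0.5352, -0.0782, 0.2231]
tcp_rot: [173.8, 88.3, 78.2]
wrist_force: [0.6, 0.6, 5.5]
grip_width: 0.0156
```

Call:
servo_tool(
  steps=[
    [[0, 0, 0], [0.05, 0, 0]],
    [[0, 0, 0], [0.05, 0, 0]],
  ],
)

```text
time: 29.8
tcp_pos: [0.5353, -0.0782, 0.2231]
tcp_rot: [178.9, 88.3, 77.6]
wrist_force: [1.8, 1.4, 4.2]
grip_width: 0.0161
```

Call:
servo_tool(
  steps=[
    [[0, 0, 0], [0.05, 0, 0]],
    [[0, 0, 0], [0.05, 0, 0]],
  ],
)

```text
time: 30.05
tcp_pos: [0.5356, -0.0784, 0.2231]
tcp_rot: [-176.6, 88.3, 76.4]
wrist_force: [4.1, -0.9, 3.2]
grip_width: 0.0155
```

Run:
```python
from h import *
p,R,s=cur();print(p,s['wrist_force'],s['ft_torque'],s['time']);goto(hw([0,0,.216]),tool(-8.5))
```

```text
[ 0.53560547 -0.07839075  0.22311578] [ 4.12581129 -0.87857129  3.2372233 ] [-0.27414977 -1.0114075   0.00548303] 30.05
turn first (rad, tool) [-0.1488 -0.0302 -0.0004] | then shift cm (new tool) [ 0.712 -0.11  -0.256] | shift cm before turn [ 0.719 -0.145 -0.215]
```

Run:
```python
from h import *
snap('wrist','k4');snap('scene','s5')
for f in('k3','k4'):
    g=load(f)['pixels'].astype(float).mean(2); g=cv2.GaussianBlur(g,(0,0),.7)
    print(f,'col321',g[150:240:2,321].astype(int).tolist())
    for v in(190,200,215): 
        r=g[v,290:352]; d=np.where(r<32)[0]; print(v,d.min()+290 if len(d) else None,d.max()+290 if len(d) else None,r[::2].astype(int).tolist())
p,R,s=cur();print(s['wrist_force'])
```

```text
k3 col321 [57, 57, 58, 55, 47, 46, 45, 42, 45, 27, 14, 16, 18, 19, 19, 19, 18, 17, 17, 16, 16, 16, 17, 16, 17, 17, 16, 17, 16, 17, 17, 17, 17, 17, 17, 17, 17, 17, 16, 16, 16, 16, 16, 16, 16]
190 302 339 [66, 43, 34, 36, 39, 49, 30, 11, 12, 13, 14, 16, 16, 17, 17, 17, 16, 17, 17, 17, 16, 15, 14, 13, 18, 47, 57, 57, 54, 41, 37]
200 301 339 [122, 73, 41, 37, 38, 34, 23, 11, 11, 13, 15, 15, 16, 16, 17, 16, 17, 16, 17, 17, 17, 16, 15, 14, 18, 47, 56, 51, 45, 55, 56]
215 302 339 [83, 81, 82, 83, 84, 68, 24, 10, 12, 13, 14, 15, 16, 16, 16, 17, 17, 16, 17, 16, 16, 16, 15, 13, 17, 39, 40, 37, 81, 129, 130]
k4 col321 [102, 54, 54, 54, 55, 51, 48, 48, 47, 25, 13, 16, 17, 19, 19, 19, 17, 16, 16, 15, 16, 16, 15, 16, 16, 16, 16, 16, 16, 16, 16, 17, 16, 16, 16, 16, 16, 15, 16, 16, 16, 16, 15, 16, 16]
190 292 339 [35, 28, 27, 45, 56, 56, 32, 10, 12, 13, 14, 16, 16, 16, 16, 16, 16, 16, 17, 17, 15, 14, 13, 12, 13, 36, 46, 37, 32, 36, 36]
200 303 339 [37, 39, 49, 54, 56, 56, 35, 11, 12, 13, 14, 15, 16, 16, 16, 16, 16, 17, 16, 16, 15, 14, 13, 12, 16, 45, 56, 54, 43, 33, 35]
215 303 339 [124, 107, 87, 46, 47, 54, 37, 13, 12, 13, 14, 15, 16, 16, 15, 16, 16, 16, 16, 16, 15, 14, 14, 12, 17, 46, 45, 39, 36, 34, 66]
[ 4.48821633 -0.70423226  3.33851268]
```

Call:
servo_tool(
  steps=[
    [[-0.2, 0.05, -0.14], [-0.07, -0.015, 0]],
    [[-0.1, 0.05, -0.14], [-0.06, -0.015, 0]],
    [[0, 0, 0], [0, 0, 0]],
    [[0, 0, 0], [0, 0, 0]],
  ],
)

```text
time: 30.65
tcp_pos: [0.5361, -0.0758, 0.2256]
tcp_rot: [-103.5, 89.9, 156.9]
wrist_force: [0.6, -0.1, -1.5]
grip_width: 0.016
```

Run:
```python
from h import *
p,R,s=cur();print(p,s['wrist_force'],s['ft_torque'],s['time']);goto(np.array([.5357,-.0758,.224]),tool(-8.5))
```

```text
[ 0.53607991 -0.07579071  0.22560539] [ 0.59659213 -0.13104192 -1.52820038] [-0.14995902 -0.03204182 -0.04440309] 30.65
turn first (rad, tool) [-0.0179 -0.0006  0.0024] | then shift cm (new tool) [ 0.161 -0.037  0.007] | shift cm before turn [ 0.161 -0.037  0.007]
```

Call:
servo_tool(
  steps=[
    [[0, -0.04, 0], [-0.06, 0, 0.002]],
    [[0.15, 0, 0], [-0.06, 0, 0]],
    [[0.15, 0, 0], [0, 0, 0]],
    [[0.03, 0, 0], [0, 0, 0]],
  ],
)

```text
time: 31.15
tcp_pos: [0.536, -0.0757, 0.223]
tcp_rot: [131.5, 89.9, 38.8]
wrist_force: [-2.4, 0.6, 11.4]
grip_width: 0.0155
```

Call:
servo_tool(
  steps=[
    [[0, 0, 0], [0.04, 0, 0]],
    [[0, 0, 0], [0.04, 0, 0]],
  ],
)

```text
time: 31.4
tcp_pos: [0.5362, -0.0757, 0.223]
tcp_rot: [127.9, 89.9, 30.5]
wrist_force: [-0.8, 1.1, 7.9]
grip_width: 0.0159
```

Call:
servo_tool(
  steps=[
    [[0, 0, 0], [0.04, 0, 0]],
    [[0, 0, 0], [0.04, 0, 0]],
  ],
)

```text
time: 31.65
tcp_pos: [0.5363, -0.0757, 0.2231]
tcp_rot: [127.9, 89.9, 25.9]
wrist_force: [-0.2, 1.6, 7.4]
grip_width: 0.0162
```

Run:
```python
from h import *
p,R,s=cur();print(p,s['wrist_force'],s['ft_torque'],s['time']);goto(np.array([.5357,-.0758,.216]),tool(-8.5))
```

```text
[ 0.53627538 -0.07570767  0.22306173] [-0.19301868  1.57058741  7.37847897] [0.49005783 0.05585365 0.11295657] 31.65
turn first (rad, tool) [-0.0605 -0.0009 -0.0012] | then shift cm (new tool) [ 0.706 -0.056  0.018] | shift cm before turn [ 0.706 -0.055  0.022]
```

A torque of 0.11 at only 7 N means the hex already bears on the faceted cone. It is just not dropping in, so I'll wiggle gently around zero side force.

Call:
servo_tool(
  steps=[
    [[0, 0, -0.06], [-0.05, 0, 0]],
    [[0, 0.03, 0], [0, 0, 0]],
    [[0, -0.06, 0], [0, 0, 0]],
    [[0, 0.03, -0.04], [0, 0, 0]],
    [[0, 0, 0], [0, 0, 0]],
  ],
)

```text
time: 32.28
tcp_pos: [0.5363, -0.0751, 0.223]
tcp_rot: [92.0, 89.9, -7.1]
wrist_force: [-1.0, -0.8, 8.2]
grip_width: 0.0158
```

Call:
servo_tool(
  steps=[
    [[0.05, 0, 0], [-0.03, 0, 0]],
    [[0, 0, -0.05], [0, 0, 0]],
    [[0, 0.04, 0], [0, 0, 0]],
    [[0, -0.08, 0], [0, 0, 0]],
    [[0, 0.04, 0], [0, 0, 0]],
  ],
)

```text
time: 32.9
tcp_pos: [0.5364, -0.0748, 0.2228]
tcp_rot: [74.0, 89.9, -23.3]
wrist_force: [-3.2, -2.4, 11.6]
grip_width: 0.0156
```

Run:
```python
from h import *
p,R,s=cur();print(p,s['wrist_force'],s['ft_torque'],s['time']);goto(np.array([.5357,-.0758,.216]),tool(-8.5))
```

```text
[ 0.53641668 -0.0748464   0.22278682] [-3.17947837 -2.3893172  11.56896024] [-0.824477    0.842228    0.05542989] 32.9
turn first (rad, tool) [ 0.0208  0.0004 -0.0014] | then shift cm (new tool) [ 0.679 -0.057  0.105] | shift cm before turn [ 0.679 -0.06   0.103]
```

Call:
servo_tool(
  steps=[
    [[-0.35, -0.08, 0.05], [0.02, 0, 0]],
    [[0, 0, 0], [0, 0, 0]],
    [[0, 0, 0], [0, 0, 0]],
  ],
)

```text
time: 33.28
tcp_pos: [0.5352, -0.0746, 0.2254]
tcp_rot: [-162.2, 90.0, 99.4]
wrist_force: [1.4, 0.1, -1.2]
grip_width: 0.0156
```

Run:
```python
from h import *
p,R,s=cur();print(p,s['wrist_force'],s['ft_torque'],s['time']);goto(np.array([.5353,-.0756,.223]),tool(-8.5))
```

```text
[ 0.53516966 -0.07459059  0.22538877] [ 1.3721038   0.0885913  -1.21153695] [-0.0193997   0.04991661  0.04649183] 33.275
turn first (rad, tool) [ 0.0026 -0.0005  0.0002] | then shift cm (new tool) [0.239 0.028 0.098] | shift cm before turn [0.239 0.028 0.098]
```

Call:
servo_tool(
  steps=[
    [[0.15, 0.01, 0.09], [-0.05, 0, 0]],
    [[0.15, 0, 0], [-0.05, 0, 0]],
    [[0.04, 0, 0], [0.05, 0, 0]],
    [[0, 0, 0], [0.05, 0, 0]],
    [[0, 0, 0], [0.05, 0, 0]],
  ],
)

```text
time: 33.9
tcp_pos: [0.5353, -0.0749, 0.222]
tcp_rot: [-177.1, 89.9, 81.6]
wrist_force: [1.0, 3.8, -2.0]
grip_width: 0.0158
```

Call:
servo_tool(
  steps=[
    [[0.04, 0, 0], [-0.04, 0, 0]],
    [[0, 0, 0], [-0.04, 0, 0]],
    [[0, 0, 0], [-0.04, 0, 0]],
  ],
)

```text
time: 34.28
tcp_pos: [0.5353, -0.0748, 0.2217]
tcp_rot: [-178.5, 89.9, 87.2]
wrist_force: [-0.8, 5.7, 2.3]
grip_width: 0.0156
```

Run:
```python
from h import *
p,R,s=cur();print(p,s['wrist_force'],s['ft_torque'],s['time']);goto(np.array([.5353,-.0756,.223]),tool(-8.5))
```

```text
[ 0.53525681 -0.07477853  0.22167404] [-0.79384719  5.71185089  2.32821196] [ 1.4631893   0.06248337 -0.03918467] 34.275
turn first (rad, tool) [ 0.0741 -0.0018  0.0001] | then shift cm (new tool) [-0.133  0.016  0.081] | shift cm before turn [-0.133  0.01   0.081]
```

It is dropping in (z 0.2217 with hardly any push). Relieve the y force and go on down.

Call:
servo_tool(
  steps=[
    [[0, 0, -0.1], [0, 0, 0]],
    [[0.15, 0, 0], [0, 0, 0]],
    [[0.15, 0, 0], [0, 0, 0]],
    [[0, 0, 0], [0, 0, 0]],
  ],
)

```text
time: 34.78
tcp_pos: [0.5354, -0.0743, 0.2186]
tcp_rot: [174.0, 89.9, 79.6]
wrist_force: [-0.1, 5.9, 0.5]
grip_width: 0.0156
```

Call:
servo_tool(
  steps=[
    [[0.15, 0, 0], [0, 0, 0]],
    [[0.15, 0, 0], [0, 0, 0]],
    [[0, 0, 0], [0, 0, 0]],
  ],
)

```text
time: 35.15
tcp_pos: [0.5354, -0.0742, 0.2157]
tcp_rot: [161.8, 89.9, 67.4]
wrist_force: [-1.1, 5.7, 2.9]
grip_width: 0.0156
```

Call:
servo_tool(
  steps=[
    [[0, 0, -0.1], [0, 0, 0]],
    [[0, 0, 0], [0.1, 0, 0]],
    [[0.01, 0, 0], [0.1, 0, 0]],
    [[0.01, 0, 0], [0.1, 0, 0]],
    [[0.01, 0, 0], [0.1, 0, 0]],
    [[0.01, 0, 0], [0.1, 0, 0]],
    [[0, 0, 0], [0, 0, 0]],
  ],
)

```text
time: 36.02
tcp_pos: [0.536, -0.0739, 0.2154]
tcp_rot: [110.1, 89.9, -12.9]
wrist_force: [4.2, 1.2, -3.9]
grip_width: 0.0156
```

```bash
cat > tq.py <<'E'
from h import *
m=[]
for _ in range(3):
    bot.capture('wrist'); s=bot.state(); m.append(np.r_[s['ft_torque'],s['wrist_force']])
p,R,s=cur();m=np.array(m);print(s['time'],p.round(4),'M',m[:,:3].mean(0).round(3),'Mz',m[:,2].round(3),'F',m[:,3:].mean(0).round(1))
y=R[:,1];print('jaw heading',np.degrees(np.arctan2(y[1],y[0])).round(2),'tilt',R[2,1:].round(4),'J6',s['joint_pos'][5].round(1))
E
python3 tq.py
```

```text
36.175 [ 0.5359 -0.0738  0.2154] M [ 0.166 -1.006  0.087] Mz [0.076 0.078 0.107] F [ 4.2  1.2 -2.9]
jaw heading -32.85 tilt [ 0.001  -0.0005] J6 18.7
```

Call:
servo_tool(
  steps=[
    [[0, 0.05, -0.06], [0, 0, 0]],
    [[0.012, 0.016, 0], [0.1, 0, 0]],
    [[0.012, 0.016, 0], [0.1, 0, 0]],
    [[0, 0, 0], [0, 0, 0]],
  ],
)

```text
time: 36.67
tcp_pos: [0.5365, -0.0738, 0.2151]
tcp_rot: [104.1, 90.0, -30.2]
wrist_force: [2.5, -1.1, -4.0]
grip_width: 0.0157
```

```bash
python3 tq.py
```

```text
36.825 [ 0.5365 -0.0737  0.2151] M [-0.569 -0.689  0.133] Mz [0.152 0.113 0.135] F [ 2.6 -1.2 -4. ]
jaw heading -44.28 tilt [ 0.0004 -0.0002] J6 30.1
```

Call:
servo_tool(
  steps=[
    [[0, 0.05, -0.02], [0, 0, 0]],
    [[0.012, 0.016, 0], [0.1, 0, 0]],
    [[0.012, 0.016, 0], [0.1, 0, 0]],
    [[0, 0, 0], [0, 0, 0]],
  ],
)

```text
time: 37.33
tcp_pos: [0.5371, -0.0741, 0.2149]
tcp_rot: [-134.6, 90.0, 79.6]
wrist_force: [1.2, -1.6, -4.9]
grip_width: 0.0156
```

```bash
python3 tq.py
```

```text
37.475 [ 0.5371 -0.074   0.2148] M [-0.741 -0.312  0.051] Mz [0.021 0.102 0.031] F [ 1.2 -1.9 -3.3]
jaw heading -55.74 tilt [-0.0001 -0.0001] J6 41.6
```

Call:
servo_tool(
  steps=[
    [[0, 0.03, 0.01], [0, 0, 0]],
    [[0.012, 0.016, 0], [0.1, 0, 0]],
    [[0.012, 0.016, 0], [0.1, 0, 0]],
    [[0, 0, 0], [0, 0, 0]],
  ],
)

```text
time: 37.98
tcp_pos: [0.5374, -0.0746, 0.2146]
tcp_rot: [-141.0, 90.0, 61.7]
wrist_force: [1.0, -1.2, -4.0]
grip_width: 0.0159
```

```bash
python3 tq.py
```

```text
38.125 [ 0.5374 -0.0745  0.2146] M [-0.586 -0.112  0.08 ] Mz [0.077 0.101 0.061] F [ 1.  -1.7 -3.8]
jaw heading -67.2 tilt [-0.0002 -0.0003] J6 53.0
```

Call:
servo_tool(
  steps=[
    [[0.012, 0.016, 0], [0.1, 0, 0]],
    [[0, 0, 0], [0, 0, 0]],
  ],
)

```text
time: 38.38
tcp_pos: [0.5375, -0.0747, 0.2145]
tcp_rot: [-161.9, 90.0, 35.2]
wrist_force: [0.9, -2.5, -2.9]
grip_width: 0.0156
```

```bash
python3 tq.py
```

```text
38.525 [ 0.5375 -0.0747  0.2145] M [-0.678 -0.074  0.171] Mz [0.193 0.153 0.168] F [ 0.8 -1.7 -4.1]
jaw heading -72.92 tilt [-0.0001 -0.0003] J6 58.7
```

Call:
servo_tool(
  steps=[
    [[0.006, 0.016, 0.01], [0.06, 0, 0]],
    [[0, 0, 0], [0, 0, 0]],
  ],
)

```text
time: 38.78
tcp_pos: [0.5375, -0.0749, 0.2145]
tcp_rot: [-170.0, 90.0, 23.5]
wrist_force: [1.0, -2.3, -4.6]
grip_width: 0.0158
```

```bash
python3 tq.py
```

```text
38.925 [ 0.5375 -0.0749  0.2145] M [-0.608 -0.197  0.264] Mz [0.276 0.234 0.283] F [ 0.4 -2.3 -4.1]
jaw heading -76.4 tilt [-0.0001 -0.0004] J6 62.1
```

Call:
servo_tool(
  steps=[
    [[0.006, 0.01, 0], [0.06, 0, 0]],
    [[0, 0, 0], [0, 0, 0]],
  ],
)

```text
time: 39.17
tcp_pos: [0.5375, -0.075, 0.2144]
tcp_rot: [-169.1, 90.0, 21.0]
wrist_force: [1.1, -2.5, -4.1]
grip_width: 0.016
```

```bash
python3 tq.py
```

```text
39.325 [ 0.5375 -0.0751  0.2145] M [-0.633 -0.171  0.265] Mz [0.255 0.223 0.317] F [ 1.6 -2.  -4.8]
jaw heading -79.85 tilt [-0.0001 -0.0005] J6 65.6
```

Call:
servo_tool(
  steps=[
    [[0.005, 0.008, 0], [0.05, 0, 0]],
    [[0, 0, 0], [0, 0, 0]],
  ],
)

```text
time: 39.58
tcp_pos: [0.5375, -0.0751, 0.2144]
tcp_rot: [-167.7, 90.0, 19.6]
wrist_force: [1.4, -2.2, -4.3]
grip_width: 0.016
```

```bash
sed -i 's/range(3)/range(8)/' tq.py; python3 tq.py
```

```text
39.975 [ 0.5376 -0.0751  0.2144] M [-0.711 -0.155  0.327] Mz [0.372 0.31  0.302 0.331 0.345 0.333 0.292 0.331] F [ 0.8 -2.3 -4.2]
jaw heading -82.79 tilt [-0.0001 -0.0005] J6 68.5
```

Call:
servo_tool(
  steps=[
    [[0.004, 0.006, 0], [0.035, 0, 0]],
    [[0, 0, 0], [0, 0, 0]],
  ],
)

```text
time: 40.22
tcp_pos: [0.5376, -0.0752, 0.2144]
tcp_rot: [-165.2, 90.0, 19.9]
wrist_force: [0.9, -3.0, -3.0]
grip_width: 0.0155
```

```bash
python3 tq.py
```

```text
40.625 [ 0.5376 -0.0752  0.2144] M [-0.786 -0.144  0.366] Mz [0.326 0.419 0.375 0.37  0.362 0.38  0.374 0.327] F [ 1.2 -2.6 -3.8]
jaw heading -84.82 tilt [-0.0002 -0.0005] J6 70.5
```

Firm at about 0.37 N m. Ease the torque off and withdraw.

Call:
servo_tool(
  steps=[
    [[0, 0.05, -0.02], [-0.02, 0, 0]],
    [[-0.3, 0, 0], [0, 0, 0]],
    [[-0.5, 0, 0], [0, 0, 0]],
    [[-0.5, 0, 0], [0, 0, 0]],
    [[0, 0, 0], [0, 0, 0]],
  ],
)

```text
time: 41.25
tcp_pos: [0.5381, -0.0756, 0.2281]
tcp_rot: [178.2, 89.9, 4.6]
wrist_force: [-0.2, -1.0, -0.5]
grip_width: 0.0157
```

Call:
servo_tool(
  steps=[
    [[-1, 0, 0], [0, 0, 0]],
    [[-2, 0, 0], [0, 0, 0]],
    [[-1, 0, 0], [0, 0, 0]],
    [[0, 0, 0], [-0.17, 0, 0]],
    [[0, 0, 0], [-0.17, 0, 0]],
    [[0, 0, 0], [-0.17, 0, 0]],
    [[0, 0, 0], [-0.17, 0, 0]],
    [[0, 0, 0], [-0.17, 0, 0]],
    [[0, 0, 0], [-0.17, 0, 0]],
    [[0, 0, 0], [-0.17, 0, 0]],
    [[0, 0, 0], [-0.17, 0, 0]],
    [[0, 0, 0], [-0.17, 0, 0]],
    [[0, 0, 0], [0, 0, 0]],
  ],
)

```text
time: 42.88
tcp_pos: [0.5377, -0.0756, 0.2675]
tcp_rot: [109.6, 90.0, 23.6]
wrist_force: [0.0, -0.2, -2.0]
grip_width: 0.0162
```

Run:
```python
from h import *
p,R,s=cur();print(p,s['wrist_force'],s['ft_torque'],s['time']);goto(np.array([.4395,-.2875,.25]),tool(5.5))
```

```text
[ 0.53772709 -0.0756391   0.26749687] [ 0.04308591 -0.22838368 -2.04484285] [-0.07458196  0.07497045 -0.01995006] 42.875
turn first (rad, tool) [-0.0272 -0.0002 -0.0005] | then shift cm (new tool) [  1.75  -11.808  20.147] | shift cm before turn [  1.74  -11.257  20.461]
```

Call:
servo_tool(
  steps=[
    [[0, -1.97, 3.36], [-0.027, 0, 0]],
    [[0, -1.97, 3.36], [0, 0, 0]],
    [[0, -1.97, 3.36], [0, 0, 0]],
    [[0, -1.97, 3.36], [0, 0, 0]],
    [[0, -1.97, 3.36], [0, 0, 0]],
    [[0, -1.97, 3.36], [0, 0, 0]],
    [[2, 0, 0], [0, 0, 0]],
    [[2, 0, 0], [0, 0, 0]],
    [[2, 0, 0], [0, 0, 0]],
    [[2, 0, 0], [0, 0, 0]],
    [[2, 0, 0], [0, 0, 0]],
    [[0, 0, 0], [0, 0, 0]],
    [[0, 0, 0], [0, 0, 0]],
  ],
)

```text
time: 44.5
tcp_pos: [0.439, -0.2875, 0.168]
tcp_rot: [67.5, 89.9, -17.1]
wrist_force: [-0.3, -0.4, -1.5]
grip_width: 0.0159
```

Run:
```python
from h import *
p,R,s=cur();print(p,s['wrist_force'],s['ft_torque'],s['time']);goto(np.array([.4393,-.2875,.108]),tool(5.5))
```

```text
[ 0.43903393 -0.28749984  0.16803459] [-0.33753235 -0.43220085 -1.54033213] [-0.08782134  0.01780683  0.03598406] 44.5
turn first (rad, tool) [-0.0013  0.0005 -0.0011] | then shift cm (new tool) [6.003e+00 2.600e-02 3.000e-03] | shift cm before turn [ 6.003  0.02  -0.   ]
```

Call:
servo_tool(
  steps=[
    [[1, 0.05, 0], [0, 0, 0]],
    [[1, 0, 0], [0, 0, 0]],
    [[0.8, 0, 0], [0, 0, 0]],
    [[0.7, 0, 0], [0, 0, 0]],
    [[0, 0, 0], [0, 0, 0]],
  ],
)

```text
time: 45.12
tcp_pos: [0.4401, -0.2875, 0.1316]
tcp_rot: [77.1, 89.9, -7.3]
wrist_force: [7.4, -0.4, -6.8]
grip_width: 0.0156
```

Call:
servo_tool(
  steps=[
    [[0.6, 0, 0], [0, 0, 0]],
    [[0.6, 0, 0], [0, 0, 0]],
    [[0, 0, 0], [0, 0, 0]],
  ],
)

```text
time: 45.5
tcp_pos: [0.4404, -0.2877, 0.1199]
tcp_rot: [67.8, 89.8, -16.7]
wrist_force: [7.5, -2.8, -7.4]
grip_width: 0.0156
```

Call:
servo_tool(
  steps=[
    [[0, 0.15, 0.03], [0, 0, 0]],
    [[0.5, 0, 0], [0, 0, 0]],
    [[0.5, 0, 0], [0, 0, 0]],
    [[0, 0, 0], [0, 0, 0]],
  ],
)

```text
time: 46.0
tcp_pos: [0.4412, -0.2876, 0.1097]
tcp_rot: [76.5, 89.9, -8.0]
wrist_force: [6.9, -2.2, -5.6]
grip_width: 0.0159
```

Run:
```python
from h import *
p,R,s=cur();print(p,s['wrist_force'],s['ft_torque'],s['time'])
```

```text
[ 0.44116673 -0.28759907  0.10966522] [ 6.85694373 -2.23987062 -5.63885757] [-0.70806719 -1.70314219  0.00625952] 46.0
```

Call:
servo_tool(
  steps=[
    [[0, 0.15, 0.04], [0, 0, 0]],
    [[0.15, 0.1, 0], [0, 0, 0]],
    [[0, 0, 0], [0, 0, 0]],
  ],
)

```text
time: 46.38
tcp_pos: [0.4427, -0.2871, 0.1083]
tcp_rot: [-151.5, 89.9, 124.1]
wrist_force: [-0.2, -1.0, -2.6]
grip_width: 0.016
```

Call:
servo_tool(
  steps=[
    [[0.05, 0, 0], [0, 0, 0]],
    [[0, 0, 0], [0, 0, 0]],
  ],
)

```text
time: 46.62
tcp_pos: [0.4431, -0.2874, 0.1082]
tcp_rot: [159.9, 90.0, 75.5]
wrist_force: [0.0, 0.1, -1.8]
grip_width: 0.0158
```

Run:
```python
from h import *
p,R,s=cur();print(p,s['wrist_force'],s['ft_torque'],s['time'],s['tcp_rot'],R[2].round(4))
```

```text
[ 0.44305916 -0.28735292  0.10817755] [ 0.0034057   0.11330977 -1.82936301] [-0.10589638  0.00522961  0.00134377] 46.625 [159.92080019  89.97238509  75.45680884] [-1.e+00  2.e-04 -5.e-04]
```

Call:
servo_tool(
  steps=[
    [[0.1, 0, 0], [0, 0, 0]],
    [[0.04, 0, 0], [0, 0, 0]],
    [[0, 0, 0], [0, 0, 0]],
  ],
)

```text
time: 47.0
tcp_pos: [0.4433, -0.2875, 0.107]
tcp_rot: [88.2, 90.0, 3.7]
wrist_force: [-0.1, 0.6, 3.4]
grip_width: 0.0157
```

Call:
servo_tool(
  steps=[
    [[0, 0, 0], [0, 0, 0]],
    [[0, 0, 0], [0, 0, 0]],
    [[0, 0, 0], [0, 0, 0]],
    [[0, 0, 0], [0, 0, 0]],
    [[-1, 0, 0], [0, 0, 0]],
    [[-2, 0, 0], [0, 0, 0]],
    [[-3, 0, 0], [0, 0, 0]],
    [[-3, 0, 0], [0, 0, 0]],
    [[-3, 0, 0], [0, 0, 0]],
    [[-2, 0, 0], [0, 0, 0]],
    [[0, 0, 0], [0, 0, 0]],
  ],
  gripper=50,
)

```text
time: 48.38
tcp_pos: [0.4438, -0.288, 0.2487]
tcp_rot: [52.5, 89.8, -32.0]
wrist_force: [-0.2, -0.3, -0.7]
grip_width: 0.0456
```

Run:
```python
from h import *
p,R,s=cur();print(p,s['wrist_force'],s['time'])
c=snap('wrist','f1');snap('top','f2')
g=cv2.GaussianBlur(c['pixels'].astype(float).mean(2),(0,0),.7)
n,l,st,ce=cv2.connectedComponentsWithStats((g<45).astype(np.uint8))
for i in range(1,n):
    if 300<st[i,4]<8000: print(st[i],ce[i].round(1),cv2.minAreaRect(np.argwhere(l==i)[:,::-1].astype(np.float32)))
K=np.array([.4431,-.2895,.137]);d=tool(5.5)[:,2];print(proj(c,[K-.045*d,K+.045*d]))
# flat view check after tightening and change of the rest of the bench between first and last top view
a=load('top')['pixels'].astype(int);b=load('f2')['pixels'].astype(int)
D=(abs(a-b).max(2)>40).astype(np.uint8);n,l,st,ce=cv2.connectedComponentsWithStats(D)
print([st[i].tolist() for i in range(1,n) if st[i,4]>25])
```

```text
[ 0.44379355 -0.28799808  0.24874525] [-0.24183553 -0.30792589 -0.66041734] 48.375
[ 365    0  105   31 1527] [421.4  10.5] ((419.4706115722656, 5.117645263671875), (107.20074462890625, 29.10427474975586), 14.03624439239502)
[ 311  133   19  106 1870] [319.7 184.8] ((319.9999694824219, 185.49996948242188), (17.999996185302734, 104.99998474121094), 0.0)
[384 180  48  52 911] [407.1 205. ] ((406.2613525390625, 203.99948120117188), (18.108949661254883, 60.45948791503906), 42.397438049316406)
[ 244  222   33   58 1171] [264.4 257. ] ((260.0, 250.5), (57.0, 32.0), 90.0)
[ 365  222   34   59 1195] [377.4 256.7] ((380.6117248535156, 250.5746307373047), (57.90922927856445, 32.9838981628418), 88.21009063720703)
[603 235  37  21 365] [624.4 244.9] ((621.0084228515625, 245.9634552001953), (38.67583465576172, 15.51530647277832), 12.994616508483887)
[[319.5187006  140.18103922]
 [319.50673239 246.12997202]]
[[414, 161, 19, 18, 133], [405, 168, 89, 67, 1717], [380, 176, 56, 69, 1290], [456, 177, 25, 23, 196], [488, 199, 6, 8, 26], [419, 206, 18, 12, 56], [333, 226, 26, 16, 136], [444, 228, 22, 21, 163], [305, 236, 36, 32, 327], [366, 237, 20, 20, 214], [485, 237, 35, 53, 903], [262, 239, 141, 117, 2216], [377, 241, 53, 68, 1668], [474, 243, 12, 8, 30], [213, 246, 41, 42, 274], [244, 251, 31, 16, 242], [430, 257, 21, 19, 135], [198, 265, 220, 135, 12179], [554, 275, 74, 125, 4865], [421, 285, 8, 13, 51], [430, 284, 11, 16, 119], [50, 297, 7, 8, 27], [14, 301, 102, 99, 4657], [37, 308, 25, 19, 107], [0, 320, 15, 35, 330], [415, 337, 17, 19, 90], [5, 338, 23, 26, 162], [441, 340, 12, 7, 27], [434, 347, 38, 24, 208], [454, 346, 17, 16, 42], [505, 350, 20, 31, 176], [486, 352, 13, 12, 38], [495, 357, 15, 19, 54], [0, 360, 11, 21, 175], [265, 383, 7, 17, 62], [0, 387, 14, 13, 130], [73, 393, 54, 7, 205]]
```

```bash
python3 -c "
from bench import bot
print(bot.job_done())"
```

```text
the job is handed in; nothing more can be done
None
```

I turned the mandrel until its flat faced up, tightened the setscrew onto it to about 0.37 N m, and stood the key back in its own hole. The job was handed in at about 48.5 s of the 72 s.

- **Mandrel:** I turned it in two strokes. A close view from above then put the flat straight up to within about 0.1 rad. I did not look at the flat again after tightening, so it is unconfirmed that it stayed there.
- **Setscrew:** The key took several tries and about 11 s of probing to drop into the hex. While running, the torque averaged about 0.09 N m, and it rose once the screw met the flat. The last average was 0.366 N m, with single readings from 0.33 to 0.42, inside the 0.3–0.45 range. I backed off 0.02 rad before withdrawing the key.
- **Key:** The hole wall pushed at about 7 N on the way in until I recentred. The key reached the floor at its original height and stood free when released. The last wrist image shows its bar at the expected place and heading.
- **Other things:** I compared the first and last top pictures only roughly. They show no change around the hammer or the mandrel's free end. Close to the block, the arm and its shadow cover too much to judge. In the last wrist image the middle key lies at the same angle as before.

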